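Hitch the vent's pull plate open with an S-hook

ROBOT

A 7-joint arm with a two-finger parallel gripper is mounted at the origin on the work surface. World frame = base frame: x ahead of the robot, y to its left, z up, the work surface at z = 0. Lengths are in m, angles in rad, forces in N, time in s.
With the tool pointing down it reaches from about 0.35 to 0.9 m from the base axis. Payload 8.1 kg.
Tool frame: the origin (TCP) lies on the centre line of the jaws, within the pads' length; the fingertips stand 14 mm ahead of it and the grasp point (between the pads) lies 5 mm behind it; z points along the fingers, y is the direction in which the jaws open and shut (so a half turn about z gives the same grasp; the last joint's range is limited). The gripper opens to 92 mm and grips with 3 to 60 N. Pads are 19 mm wide; open, the fingers measure 130 mm over their backs; the gripper's body (75 mm by 190 mm) begins 47 mm behind the grasp point.
Start: joints at [-1.395, 0.434, 0.025, 1.573, -0.012, 1.134, -0.075], TCP at [0.172, 0.601, 0.241] pointing down, gripper open.
Joint ranges: [-2.62, 2.62], [-0.44, 2.09], [-1.27, 1.32], [0.08, 2.57], [-1.32, 4.46], [0.12, 2], [-2.74, 2.74]. Speed limits (rad/s): [2.22, 2.22, 3.01, 3.01, 3.14, 3.14, 3.14].

INTERFACE

Orientations are given as a rotation vector (axis times angle).
In Python, from cell import observe, eyes, arm gives the robot as it stands.
- The arm moves only by the tool step_arm, never from a script. Its argument "series" is a list that holds one entry, the list of rows, each a list of 5 numbers: the finger opening in m, from 0 to 0.0918, then the shift along the world's x, y, z in m, then the turn about the world's z in degrees. In form: [[[hand, dx, dy, dz, spin], ...]]. A call has 1 to 20 rows; each row is the pose to reach, as a shift and turn from the pose measured when the call began; what a row does not reach only later rows make up. A row lasts 1/12 s, in which the tool goes at most 41.7 mm and 7.16 degrees, less where a joint would pass 70% of its speed; a pose out of reach is approached as far as the arm can. A call with a gripper value outside its range is refused whole. The fingers move at their own pace and stop on an object; "squeeze" is the grip in N (left out, the last holds). Time passes only in rows, so rows that repeat a pose let the fingers close. It gives the time, the measured TCP pose, the force and the opening at its end, in the units of the state.
- observe(): the state, without advancing time (a new reading comes with each control period).
- eyes.get_image(name): name is "scene" or "top" or "wrist"; returns (picture, depth): 400x640x3 uint8, red, green, blue; 400x640 float32, m along the optical axis (not along the pixel's ray), 0 where there is no reading.
- eyes.camera_params(name): a dict with "intrinsics" (3x3 intrinsics, pixels), "position" and "attitude" of the camera in the world. Camera axes: x right, y down, z forward; pixel columns grow to the right and rows downward; lengths in m; the calibration is good to about 2 mm. A picture is of the moment at which its call begins: read the wrist's pose just before it. camera_params takes no time and is no camera call; for the wrist camera it gives the pose at the moment of the call.
- arm.sign_off(): hands the job in, once; it reports no verdict.
The state is a dict: "clock": time; "joints": joint angles; "dq": joint speeds; "joint_efforts": joint torques, N m; "position": TCP position; "ee_rot": TCP orientation; "force": force on the tool from outside, world axes, zero at the start; "ft_torque": the same for the moment, N m; "width": opening from 0.0 (shut) to 1.0 (fully open).
Only numpy, scipy, OpenCV 4.12 (cv2) and the standard library are available. Lean on these libraries where they do the work, as an engineer would, in place of code of your own. Each camera call takes 0.05 s, during which the arm holds its last target.

TASK

Take the steel S-hook from its stand, put its down-pointing end through the small hole in the flat pull plate of the spring-closed vent valve, feeling gently for the hole, and use the hook to draw the plate out. Then bring the hook's up-pointing end up behind the anchor bar and let go, so that the stretched hook alone holds the vent open. Never touch the vent unit itself with the gripper, never force the plate, and leave everything else on the bench where it is.

Things in the scene. Friction and masses are not known exactly. Their poses are not given: they have to be found in the camera images.
- hook: S-hook of steel, 93 mm long, 60 g, on edge in its stand, all in its x-z plane. Middle: flat-sided aluminium grip 52 mm long (x), 10 wide (y), 16 high (z); origin at the grip's centre, z up. A 5 mm round wire bends out of each end: at +x over and down, at -x under and up. Pinch the grip across its width at its middle; the middle 34 mm are free of the stand.
- down_end (a point): Centre of the wire of the hook's down-pointing end, at (44, 0, 0) mm in the hook's frame; hitched, the plate bears here. The wire rises to z = +31 mm near the grip, bends over, runs straight down at x = 44 from z = +20 to -8 mm, then its rounded tip curls back to x = 42 and ends at z = -15.5 mm.
- up_end (a point): Centre of the wire of the hook's up-pointing end, at (-44, 0, 0) mm in the hook's frame; hitched, the bar bears here. The wire dips to z = -20 mm near the grip, runs straight up at x = -44 from z = -10 to +3 mm, then its rounded tip curls in to x = -42 and ends at z = +11.5 mm.
- stand: Fixed stand of the hook: grey base 110 x 70 x 8 mm; two aluminium forks, 20 mm wide, 54 mm high, 40 mm apart along its x, carry the grip near its ends, its underside 44 mm above the bench, between cheeks 10 mm high and 12 mm apart. Origin under the base's centre, z up; axes parallel to the hook's at the start. The hook lifts straight up.
- vent: Fixed vent unit. Origin on the bench, z up, x from anchor bar to valve, roughly away from the robot. Grey base 8 mm thick, x = -90 to 160 mm, 120 wide. Steel valve housing x = 100 to 160 mm, 112 wide, 122 high. From its face a flat pull plate comes out towards -x, mid-plane 70 mm above the bench.
- valve_face (a point): Point on the valve housing's face at vent (100, 0, 70) mm; axes as the vent's. The pull plate, 62 mm wide, 4 thick, reaches 70 mm out of it when shut; its 9.5 mm through hole is centred 10 mm from its end, 60 mm out. Plate and hole stand up to 13 mm to either side of y = 0, held by 6 N of friction: not reported, to be seen or felt for.
- pull (a joint): How far the plate is drawn out towards the bar, m: 0 shut, at most 0.038. A spring pulls it back with 3 N when shut, 0.25 N more per mm. The hook bears on the hole's edge nearest the plate's end. Pressed down at the hole the plate gives 1 mm per 0.6 N and stops hard after 8 mm; it gives nothing upwards.
- bar_mid (a point): Middle of the anchor bar: round, 7 mm thick, along the vent's y, 82 mm long between two posts; centre at vent (-64, 0, 70) mm, level with the plate. The hook's up end passes below it and comes up on its -x side. Hitched, the plate is about 20 mm out; passing the bar takes about 5 mm more.
- beaker: Bystander: open steel beaker, 70 mm across, 85 mm high; origin under its centre.
- clamp: Bystander: black round flange clamp with six bolt heads, 84 mm across, 30 mm high; origin under its centre.
- spanner: Bystander: spanner lying flat; origin under its centre.
- jar: Bystander: amber glass jar with a white cap, 56 mm across, 75 mm high; origin under its centre.
- gasket: Bystander: copper ring, 52 mm across, 8 mm high; origin under its centre.
- tee: Bystander: brass pipe tee, 50 mm long, 20 mm high; origin under its centre.
There are look-alikes about, which are no part of the job. Leave any blue or pink look-alike of the hook alone.

How it is judged:
On the way, in this order (a step that is already met when the one before it is completed fails the run):
1. the S-hook is lifted out of its stand (z of hook in the frame of stand above 0.075 m), for 0.2 s.
2. the hook's down-pointing end, in the plate's hole, draws the plate out (value of joint pull above 0.008 m and contact force between hook and vent above 2 N), for 0.2 s.
At the end, for the whole second after the job is handed in: The hook, let go and at rest, alone holds the plate 14 to 26 mm out with over 3 N: down_end in the hole (12 mm below to 13 mm above the plate's level), up_end behind the bar (2 to 12 mm past its centre, 10 mm below to 11 mm above its level) (value of joint pull between 0.014 and 0.026 m and contact force between hook and vent above 3 N and x of up_end in the frame of vent between -0.076 and -0.066 m and z of up_end in the frame of vent between 0.06 and 0.081 m and z of down_end in the frame of vent between 0.058 and 0.083 m and linear speed of hook below 0.02 m/s and angular speed of hook below 0.3 rad/s); the robot touches nothing.
It fails at once if the hook presses or pulls on the vent unit with more than 20 N (contact force between hook and vent above 20 N).
It fails at once if the gripper touches the vent unit (more than 2 N) (contact force between any of the fingers, the arm and vent above 2 N).
It fails at once if something else on the bench is moved more than 25 mm (distance of any of beaker, clamp, spanner, jar, gasket, tee from where it was at the start of the episode above 0.025 m).
It also fails if it takes over 58 s, if anything falls off the work surface, if the arm or the gripper's body presses on something with over 40 N, if the wrist force passes 120 N, or if a joint passes its speed limit or range.

## Working session

There is one attempt and no reset: what is moved stays moved. The work goes in short steps, Python scripts to look and compute and a tool call to move; the robot and the scene stay as the last step left them, time stands still between calls to the robot, and variables do not carry over. Pictures are saved under pics/ and viewed, and the job is handed in when it is done.

Besides the shell and the picture viewer there is one more tool, called in YAML: its name, and indented under it one key for each argument. step_arm: Moves the arm, as the interface text tells. Its arguments: {"type":"object","properties":{"series":{"type":"array"},"squeeze":{"type":"number"}},"required":["series"]}

```bash
ls; mkdir -p pics
cat > h.py <<'E'
import numpy as np,cv2
from cell import observe,eyes,arm
from scipy.spatial.transform import Rotation as R
def rot(a):
    a=np.array(a,float)
    return a if a.shape==(3,3) else (R.from_rotvec(a).as_matrix() if a.size==3 else R.from_quat(a).as_matrix())
def shot(n,f):
    p=eyes.camera_params(n); im,d=eyes.get_image(n)
    cv2.imwrite('pics/%s.png'%f,im[:,:,::-1]); np.savez('pics/%s.npz'%f,im=im,d=d,K=np.array(p['intrinsics']),t=np.array(p['position']),R=rot(p['attitude']))
    return load(f)
def load(f):
    z=np.load('pics/%s.npz'%f); return {k:z[k] for k in z.files}
def cloud(s):
    d=s['d'];K=s['K'];h,w=d.shape
    u,v=np.meshgrid(np.arange(w),np.arange(h))
    c=np.stack([(u-K[0,2])/K[0,0]*d,(v-K[1,2])/K[1,1]*d,d],-1)
    P=c@s['R'].T+s['t']; P[d==0]=np.nan
    return P
def proj(s,p):
    c=(np.atleast_2d(p)-s['t'])@s['R']; q=c@s['K'].T; return q[:,:2]/q[:,2:]
E
python3 - <<'E'
from h import *
print(observe())
for n in ['scene','top','wrist']:
    s=shot(n,n+'0'); print(n,eyes.camera_params(n))
E
```

```text
pics
{'clock': 0.0, 'joints': array([-1.39460267,  0.4352038 ,  0.02497593,  1.57411236, -0.01158069,
        1.13397635, -0.07511507]), 'dq': array([ 8.26236875e-04,  1.86501890e-03,  4.42259063e-04, -2.17799543e-03,
       -2.12427180e-03,  9.69132833e-04,  8.31725750e-05]), 'joint_efforts': array([-8.06967564e-04, -6.67848372e+01,  9.84501690e-01, -3.14465368e+01,
       -6.04910916e-02,  4.26161487e-02,  1.55110242e-04]), 'position': array([0.17192373, 0.60037891, 0.239951  ]), 'ee_rot': array([-4.36626865e-01, -3.11104461e+00,  2.44128579e-03]), 'force': array([-0.00815852, -0.57423329, -0.1936936 ]), 'ft_torque': array([-0.01089716, -0.0081238 , -0.02868468]), 'width': 0.9983833093575132}
scene {'intrinsics': array([[414.32884629,   0.        , 321.56988342],
       [  0.        , 414.32884629, 200.65447311],
       [  0.        ,   0.        ,   1.        ]]), 'position': array([1.11765788, 0.26300332, 0.79528947]), 'attitude': array([-1.39590495, -2.19855543,  0.84191591])}
top {'intrinsics': array([[384.32711525,   0.        , 317.83177009],
       [  0.        , 384.32711525, 198.33271351],
       [  0.        ,   0.        ,   1.        ]]), 'position': array([0.37858662, 0.00663311, 1.20758899]), 'attitude': array([-2.17055337,  2.1123994 , -0.13427971])}
wrist {'intrinsics': array([[294.39977219,   0.        , 314.12848875],
       [  0.        , 294.39977219, 201.51861194],
       [  0.        ,   0.        ,   1.        ]]), 'position': array([0.10471447, 0.62093913, 0.38314982]), 'attitude': array([2.33322635, 1.75963329, 0.2303639 ])}
```

View pics/scene0.png

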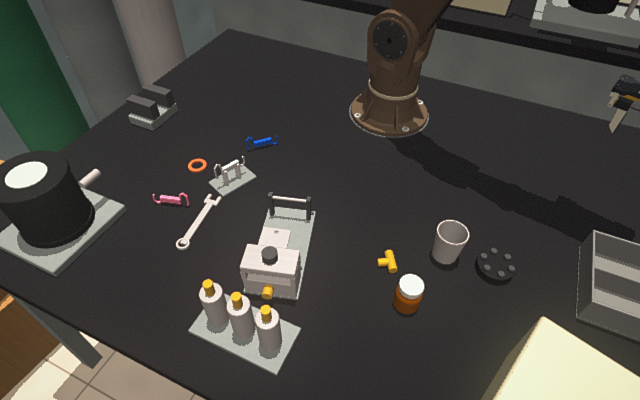

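View pics/top0.png

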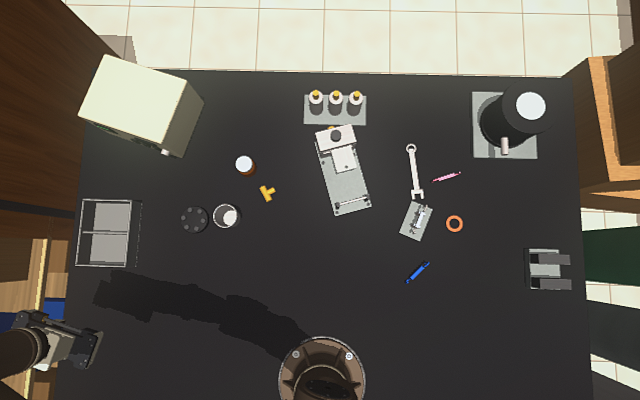

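View pics/wrist0.png

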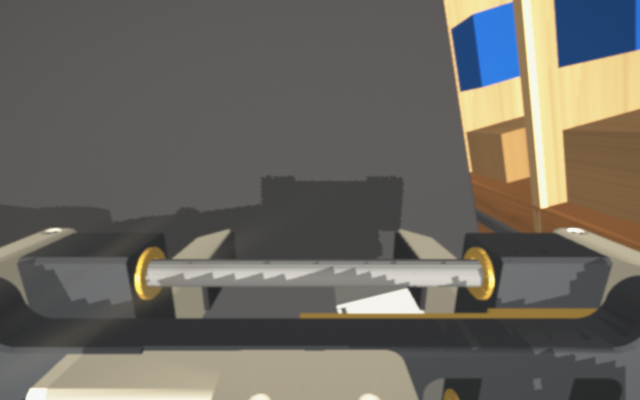

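The top view shows the steel hook's stand at (416,220) and the vent from its bar (352,204) to its housing (335,138), with the plate at (344,158). The pink hook is at (446,176) and the blue at (417,272). I'll zoom in to measure.

Run:
```python
from h import *
a=load('top0')['im'][:,:,::-1]; b=load('scene0')['im'][:,:,::-1]
A=cv2.resize(a[115:245,300:440],None,fx=4.2,fy=4.2,interpolation=cv2.INTER_CUBIC)
B=cv2.resize(b[145:300,190:320],None,fx=3.8,fy=3.8,interpolation=cv2.INTER_CUBIC)
cv2.imwrite('pics/zA.png',A);cv2.imwrite('pics/zB.png',B)
for n in ['top0','scene0']:
    s=load(n);P=cloud(s)
    m=(P[...,2]>0.055)&(P[...,2]<.12)&(P[...,0]>.3)&(P[...,0]<.7)&(P[...,1]>-.4)&(P[...,1]<.02)
    np.set_printoptions(precision=4,suppress=True)
    # vent housing top, base plates
    for lo,hi in [(.004,.012),(.04,.064),(.064,.08),(.117,.127)]:
        mm=(P[...,2]>lo)&(P[...,2]<hi)&(P[...,0]>.3)&(P[...,0]<.75)&(P[...,1]>-.4)&(P[...,1]<.05)
        k,l,st,c=cv2.connectedComponentsWithStats(mm.astype(np.uint8))
        for i in range(1,k):
            if st[i,4]>12: 
                q=P[l==i]; print(n,lo,st[i],q.mean(0),q.min(0),q.max(0))
```

```text
top0 0.004 [406 141  18  60 300] [ 0.639  -0.2745  0.0069] [ 0.5509 -0.3036  0.004 ] [ 0.7427 -0.2503  0.0118]
top0 0.004 [ 314  142   57   75 1591] [ 0.5917 -0.0533  0.0079] [ 0.4941 -0.1374  0.004 ] [0.73   0.0446 0.012 ]
top0 0.004 [398 201  34  41 606] [ 0.4841 -0.2752  0.0076] [ 0.4228 -0.3282  0.004 ] [ 0.547  -0.2252  0.012 ]
top0 0.004 [445 215  10  17  70] [ 0.4794 -0.3842  0.0075] [ 0.4564 -0.3985  0.0041] [ 0.5063 -0.3708  0.0117]
top0 0.04 [319 150  12   7  38] [0.6836 0.0076 0.0532] [ 0.6765 -0.0073  0.0405] [0.692  0.0269 0.0613]
top0 0.04 [413 211  12  18  89] [ 0.4847 -0.2766  0.0565] [ 0.4597 -0.2938  0.043 ] [ 0.5104 -0.26    0.0639]
top0 0.064 [331 145  26  28 484] [ 0.6627 -0.047   0.0716] [ 0.6205 -0.0862  0.0651] [ 0.7055 -0.0098  0.0789]
top0 0.064 [335 195  35  13  91] [ 0.5341 -0.0743  0.0738] [ 0.5145 -0.1254  0.0655] [ 0.5518 -0.0254  0.0799]
top0 0.117 [330 130  11  11  93] [ 0.7201 -0.0202  0.1221] [ 0.7047 -0.0343  0.1174] [ 0.7364 -0.0049  0.1261]
scene0 0.004 [192 160  15  12  65] [ 0.4861 -0.3862  0.007 ] [ 0.4595 -0.3999  0.0041] [ 0.5089 -0.373   0.
[... 760 characters left out ...]
371  0.0403] [ 0.5334 -0.0285  0.0636]
scene0 0.04 [250 265  51  26 345] [0.7377 0.005  0.0546] [ 0.6814 -0.0585  0.0403] [0.75   0.0395 0.0639]
scene0 0.064 [214 164   8   7  24] [ 0.5224 -0.293   0.0739] [ 0.512  -0.2984  0.0647] [ 0.5344 -0.2879  0.08  ]
scene0 0.064 [268 192  43  14 168] [ 0.5396 -0.0765  0.0728] [ 0.5171 -0.1283  0.0641] [ 0.5593 -0.0284  0.08  ]
scene0 0.064 [258 227  33  21 515] [ 0.6547 -0.0528  0.0716] [ 0.6225 -0.0904  0.0652] [ 0.6873 -0.0173  0.0753]
scene0 0.064 [290 257  11  28  54] [0.719  0.0318 0.0717] [0.6774 0.0213 0.064 ] [0.7393 0.0393 0.0798]
scene0 0.117 [261 246  17  15 189] [ 0.7247 -0.0225  0.1215] [ 0.7075 -0.0394  0.1173] [ 0.7399 -0.0065  0.1245]
```

View pics/zA.png

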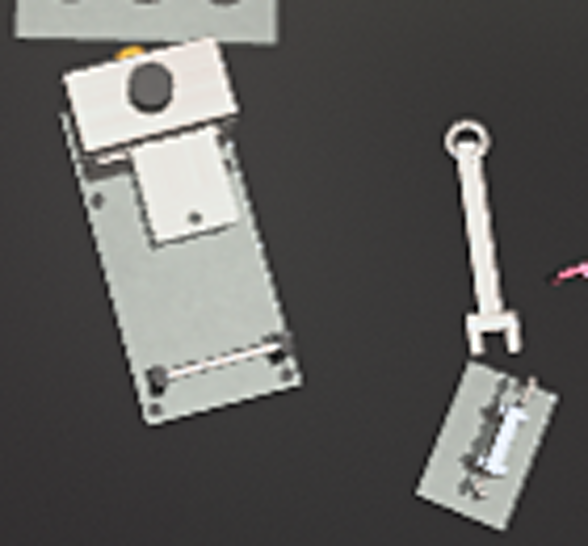

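View pics/zB.png

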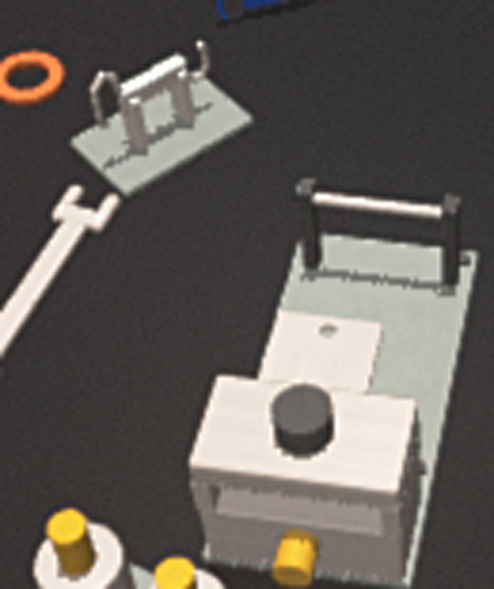

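Run:
```python
from h import *
from scipy.optimize import least_squares
np.set_printoptions(precision=4,suppress=True)
# project pixels to z-plane, fit rectangles with colour/height mask
def plane(s,uv,z):
    uv=np.atleast_2d(uv); K=s['K']
    r=np.c_[(uv[:,0]-K[0,2])/K[0,0],(uv[:,1]-K[1,2])/K[1,1],np.ones(len(uv))]@s['R'].T
    return s['t']+r*((z-s['t'][2])/r[:,2])[:,None]
for n in ['top0','scene0']:
    s=load(n);P=cloud(s)
    # stand
    m=(P[...,2]>.0045)&(P[...,2]<.2)&(abs(P[...,0]-.486)<.07)&(abs(P[...,1]+.278)<.06)&(P[...,0]<.546-0*P[...,1])
    l=cv2.connectedComponents(((P[...,2]>.0045)&(P[...,2]<.011)&(abs(P[...,0]-.486)<.07)&(abs(P[...,1]+.278)<.065)).astype(np.uint8))[1]
    lab=np.bincount(l[l>0]).argmax()
    v,u=np.nonzero(l==lab); q=plane(s,np.c_[u,v],.008)[:,:2]
    print(n,'stand',cv2.minAreaRect((q*1000).astype(np.float32)))
    # grip top
    m=(P[...,2]>.055)&(P[...,2]<.066)&(abs(P[...,0]-.486)<.04)&(abs(P[...,1]+.278)<.04)
    q=P[m]; c=q.mean(0); w,V=np.linalg.eigh(np.cov((q-c)[:,:2].T)); print('grip',c,len(q),np.degrees(np.arctan2(V[1,1],V[0,1])))
    for nm,lo,hi,x0,x1,y0,y1 in [('plate',.068,.0755,.61,.69,-.1,0),('bar',.066,.0755,.5,.57,-.115,-.035)]:
        m=(P[...,2]>lo)&(P[...,2]<hi)&(P[...,0]>x0)&(P[...,0]<x1)&(P[...,1]>y0)&(P[...,1]<y1)
        v,u=np.nonzero(m); q=plane(s,np.c_[u,v],.072)[:,:2]
        print(nm,q.mean(0),cv2.minAreaRect((q*1000).astype(np.float32)))
        if nm=='bar':
            c=q.mean(0);w,V=np.linalg.eigh(np.cov((q-c).T));print(np.degrees(np.arctan2(V[1,1],V[0,1])))
    l=cv2.connectedComponents(((P[...,2]>.0045)&(P[...,2]<.011)&(abs(P[...,0]-.6)<.15)&(abs(P[...,1]+.05)<.12)).astype(np.uint8))[1]
    lab=np.bincount(l[l>0]).argmax()
    v,u=np.nonzero(l==lab); q=plane(s,np.c_[u,v],.008)[:,:2]
    print('vbase',cv2.minAreaRect((q*1000).astype(np.float32)))
    print(cv2.boxPoints(cv2.minAreaRect((q*1000).astype(np.float32))))
    # hole: dark within the plate
    g=cv2.cvtColor(s['im'],cv2.COLOR_RGB2GRAY)
    box=(335,160,360,175) if n=='top0' else (265,225,295,240)
    print(g[box[1]:box[3],box[0]:box[2]])
```

```text
top0 stand ((485.1591491699219, -278.2958068847656), (74.13511657714844, 110.48002624511719), 66.48809814453125)
grip [ 0.4856 -0.2775  0.0591] 63 157.97347565786492
plate [ 0.6581 -0.0466] ((661.5048217773438, -47.1595458984375), (71.19903564453125, 62.636898040771484), 15.744829177856445)
bar [ 0.5347 -0.0751] ((534.9889526367188, -76.28997039794922), (6.756157875061035, 81.20953369140625), 16.538917541503906)
106.48630593984778
vbase ((628.5764770507812, -48.244102478027344), (247.88951110839844, 122.59942626953125), 17.172082901000977)
[[ 492.0586  -26.2708]
 [ 528.2551 -143.405 ]
 [ 765.0944  -70.2175]
 [ 728.8978   46.9168]]
[[236 231 231 231 231 230 230 229 230 231 231 231 231 231 231 231 232 232
  234 226 196 189 206 127  50]
 [238 232 231 231 231 231 229 230 231 231 231 231 231 231 232 232 232 232
  233 238 211 187 203 130  52]
 [238 233 231 231 231 231 231 231 231 231 231 231 231 231 231 232 232 233
  234 236 226 197 196 154  81]
 [226 235 231 231 231 231 231 232 231 231 232 233 233 233 233 232 232 231
  232 235 227 198 193 219 138]
 [230 236 231 231 231 231 231 231 232 235
[... 2925 characters left out ...]
230 231 232 231 231 231
  231 231 231 232 230 233 211 168 187 190 193 191]
 [233 233 231 233 232 232 230 233 233 234 231 235 233 232 233 232 232 231
  231 231 230 230 231 234 204 184 190 192 190 188]
 [233 233 233 234 233 232 232 233 233 233 230 231 232 232 231 231 232 231
  232 232 230 232 232 233 169 182 188 187 187 188]
 [232 233 231 232 232 231 231 232 232 231 233 234 232 231 232 233 231 230
  230 230 231 231 232 233 176 183 187 188 187 188]
 [232 231 230 230 231 232 232 231 231 232 234 232 231 231 230 231 232 232
  232 232 233 233 235 212 168 186 191 189 187 188]
 [232 230 228 230 233 234 232 231 233 231 231 231 232 230 232 232 230 231
  231 230 231 233 234 201 184 188 190 191 188 189]]
```

step_arm:
  series:
    - [[0.07, 0.278, -0.45, 0.0, -6.4], [0.07, 0.278, -0.45, 0.0, -6.4], [0.07, 0.278, -0.45, 0.0, -6.4], [0.07, 0.278, -0.45, 0.0, -6.4], [0.07, 0.278, -0.45, 0.0, -6.4], [0.07, 0.278, -0.45, 0.0, -6.4], [0.07, 0.278, -0.45, 0.0, -6.4], [0.07, 0.278, -0.45, 0.0, -6.4], [0.07, 0.278, -0.45, 0.0, -6.4], [0.07, 0.278, -0.45, 0.0, -6.4], [0.07, 0.278, -0.45, 0.0, -6.4], [0.07, 0.278, -0.45, 0.0, -6.4], [0.07, 0.278, -0.45, 0.0, -6.4], [0.07, 0.278, -0.45, 0.0, -6.4]]
  squeeze: 40

```text
clock: 1.32
position: [0.4528, 0.1442, 0.2404]
ee_rot: [0.623, 3.077, -0.004]
force: [-0.8, -0.3, -0.0]
width: 0.76
```

```bash
cat >> h.py <<'E'
np.set_printoptions(precision=4,suppress=True)
def plane(s,uv,z):
    uv=np.atleast_2d(uv); K=s['K']
    r=np.c_[(uv[:,0]-K[0,2])/K[0,0],(uv[:,1]-K[1,2])/K[1,1],np.ones(len(uv))]@s['R'].T
    return s['t']+r*((z-s['t'][2])/r[:,2])[:,None]
def st():
    o=observe(); M=rot(o['ee_rot']); 
    print('t %.2f'%o['clock'],'pos',o['position'],'yaw_y %.2f'%np.degrees(np.arctan2(M[1,1],M[0,1])),'tilt',M[:2,2],'F',o['force'],'T',o['ft_torque'],'w %.4f'%(o['width']*.0918),'q',o['joints'])
E
python3 -c "
from h import *
st()
print(plane(load('top0'),[345.95,166.45],.071),plane(load('scene0'),[276.2,231.6],.071))"
```

```text
t 1.32 pos [0.4528 0.1442 0.2404] yaw_y 67.12 tilt [ 0.0014 -0.0032] F [-0.7859 -0.316  -0.0099] T [-0.0333 -0.0366  0.0159] w 0.0697 q [-0.689   0.1871  0.3138  1.9452 -0.0634  1.019   0.8244]
[[ 0.6383 -0.0561  0.071 ]] [[ 0.6392 -0.0571  0.071 ]]
```

step_arm:
  series:
    - [[0.07, 0.0342, -0.4225, 0.0, 0.5], [0.07, 0.0342, -0.4225, 0.0, 0.5], [0.07, 0.0342, -0.4225, 0.0, 0.5], [0.07, 0.0342, -0.4225, 0.0, 0.5], [0.07, 0.0342, -0.4225, 0.0, 0.5], [0.07, 0.0342, -0.4225, 0.0, 0.5], [0.07, 0.0342, -0.4225, 0.0, 0.5], [0.07, 0.0342, -0.4225, 0.0, 0.5], [0.07, 0.0342, -0.4225, 0.0, 0.5], [0.07, 0.0342, -0.4225, 0.0, 0.5], [0.07, 0.0342, -0.4225, 0.0, 0.5], [0.07, 0.0342, -0.4225, -0.04, 0.5], [0.07, 0.0342, -0.4225, -0.08, 0.5], [0.07, 0.0342, -0.4225, -0.12, 0.5], [0.07, 0.0342, -0.4225, -0.12, 0.5]]

```text
clock: 2.57
position: [0.4831, -0.2755, 0.1139]
ee_rot: [-0.607, -3.073, 0.001]
force: [-1.7, 1.6, -0.6]
width: 0.761
```

```bash
python3 -c "
from h import *
st()
s=shot('wrist','w1'); t=shot('scene','s1')
b=t['im'][:,:,::-1]
cv2.imwrite('pics/s1z.png',cv2.resize(b[60:220,150:320],None,fx=3.7,fy=3.7,interpolation=cv2.INTER_CUBIC))
"
```

```text
t 2.57 pos [ 0.4831 -0.2755  0.1139] yaw_y 67.64 tilt [-0.0089  0.0014] F [-1.6895  1.645  -0.579 ] T [0.041  0.0929 0.0347] w 0.0699 q [ 0.0734  0.4986  0.4852  1.9089 -0.3067  0.8164  1.9031]
```

View pics/w1.png

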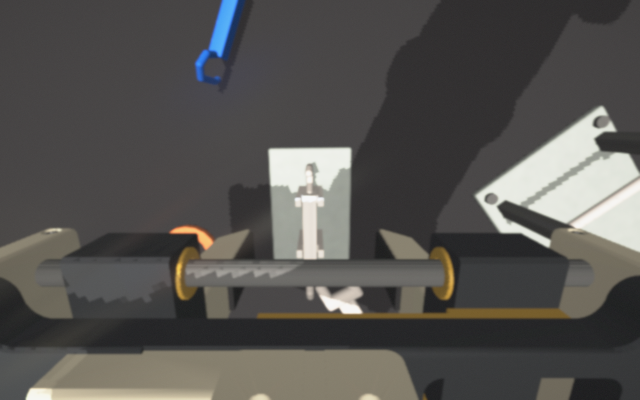

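View pics/s1z.png

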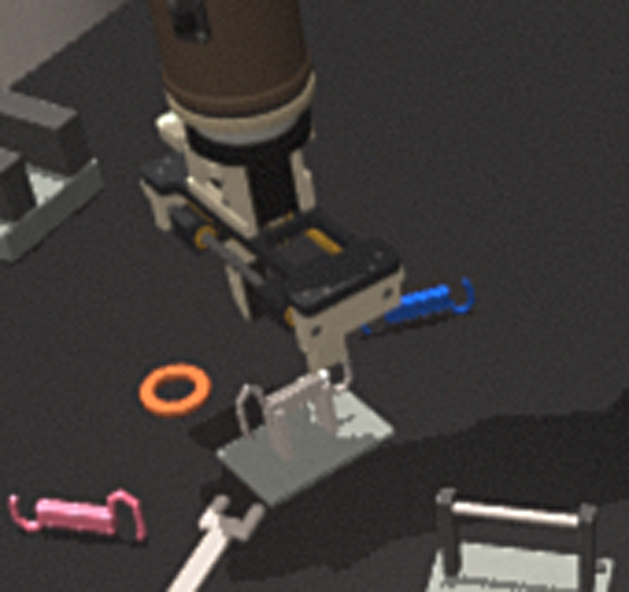

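The wrist view shows the steel hook lined up midway between the fingers (column 310, jaws at 235 and 385). Next I descend and grip.

step_arm:
  series:
    - [[0.07, 0.004, -0.003, -0.02, 0], [0.07, 0.004, -0.003, -0.045, 0], [0.07, 0.004, -0.003, -0.0665, 0], [0.07, 0.004, -0.003, -0.0665, 0], [0.07, 0.004, -0.003, -0.0665, 0]]

```text
clock: 3.08
position: [0.4913, -0.2812, 0.0555]
ee_rot: [0.609, 3.082, -0.004]
force: [-0.8, 0.1, 0.3]
width: 0.764
```

step_arm:
  series:
    - [[0.0, 0, 0, 0, 0], [0.0, 0, 0, 0, 0], [0.0, 0, 0, 0, 0], [0.0, 0, 0, 0, 0], [0.0, 0, 0, 0, 0], [0.0, 0, 0, 0, 0]]
  squeeze: 50

```text
clock: 3.58
position: [0.4914, -0.2812, 0.0558]
ee_rot: [0.609, 3.081, -0.004]
force: [-0.3, 0.3, 0.1]
width: 0.376
```

```bash
python3 -c "
from h import *
st()
t=shot('scene','s2')
b=t['im'][:,:,::-1]
cv2.imwrite('pics/s2z.png',cv2.resize(b[80:220,150:320],None,fx=3.7,fy=3.7,interpolation=cv2.INTER_CUBIC))
"
```

```text
t 3.58 pos [ 0.4914 -0.2812  0.0558] yaw_y 67.63 tilt [ 0.0002 -0.0027] F [-0.2623  0.3293  0.1459] T [-0.0408 -0.0418  0.0188] w 0.0345 q [ 0.119   0.5886  0.4341  1.9331 -0.3688  0.6965  1.9552]
```

View pics/s2z.png

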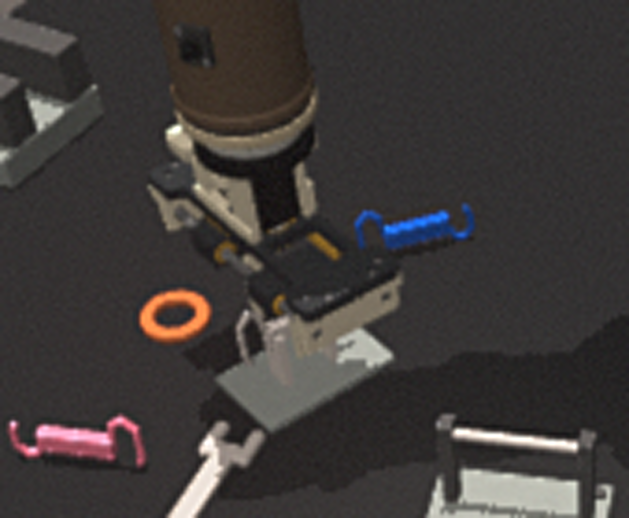

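The images let the arm settle after I read its pose, so it ended about 5 mm along the hook and 8 mm high. The fingers are still open, so I'll correct that before closing.

step_arm:
  series:
    - [[0.034, -0.0045, 0.0028, -0.0085, 0], [0.034, -0.0045, 0.0028, -0.0085, 0], [0.034, -0.0045, 0.0028, -0.0085, 0], [0.034, -0.0045, 0.0028, -0.0085, 0], [0.0, -0.0045, 0.0028, -0.0085, 0], [0.0, -0.0045, 0.0028, -0.0085, 0], [0.0, -0.0045, 0.0028, -0.0085, 0], [0.0, -0.0045, 0.0028, -0.0085, 0], [0.0, -0.0045, 0.0028, -0.0085, 0], [0.0, -0.0045, 0.0028, -0.0085, 0], [0.0, -0.0045, 0.0028, -0.0085, 0]]
  squeeze: 50

```text
clock: 4.55
position: [0.4864, -0.2795, 0.0473]
ee_rot: [0.611, 3.081, -0.006]
force: [-3.0, -5.6, 0.4]
width: 0.102
```

```bash
python3 -c "
from h import *
st()"
```

```text
t 4.55 pos [ 0.4864 -0.2795  0.0473] yaw_y 67.58 tilt [-0.0001 -0.004 ] F [-3.0353 -5.6348  0.4409] T [-1.0391  0.5042  0.0879] w 0.0094 q [ 0.1233  0.5948  0.4268  1.9511 -0.376   0.6716  1.9623]
```

step_arm:
  series:
    - [[0.0, 0, 0, 0.01, 0], [0.0, 0, 0, 0.025, 0], [0.0, 0, 0, 0.05, 0], [0.0, 0, 0, 0.08, 0], [0.0, 0, 0, 0.1, 0], [0.0, 0, 0, 0.1, 0], [0.0, 0, 0, 0.1, 0], [0.0, 0, 0, 0.1, 0]]

```text
clock: 5.22
position: [0.4863, -0.2787, 0.1469]
ee_rot: [0.61, 3.082, -0.005]
force: [-0.5, 0.7, -1.1]
width: 0.105
```

```bash
python3 -c "
from h import *
for n in ['scene','top']:
  t=shot(n,n+'3')
  b=t['im'][:,:,::-1]
  r=b[80:220,150:320] if n=='scene' else b[150:270,340:500]
  cv2.imwrite('pics/%s3z.png'%n,cv2.resize(r,None,fx=4,fy=4,interpolation=cv2.INTER_CUBIC))
st()
"
```

```text
t 5.32 pos [ 0.4858 -0.2789  0.1463] yaw_y 67.60 tilt [-0.0019 -0.003 ] F [-0.0773 -0.2197 -1.2454] T [-0.0151  0.0391  0.0184] w 0.0097 q [ 0.0544  0.4585  0.5121  1.8773 -0.2811  0.8779  1.8835]
```

View pics/scene3z.png

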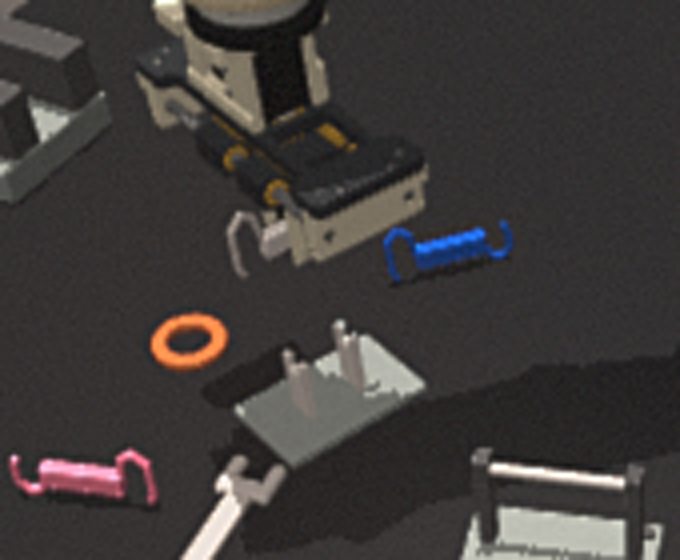

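View pics/top3z.png

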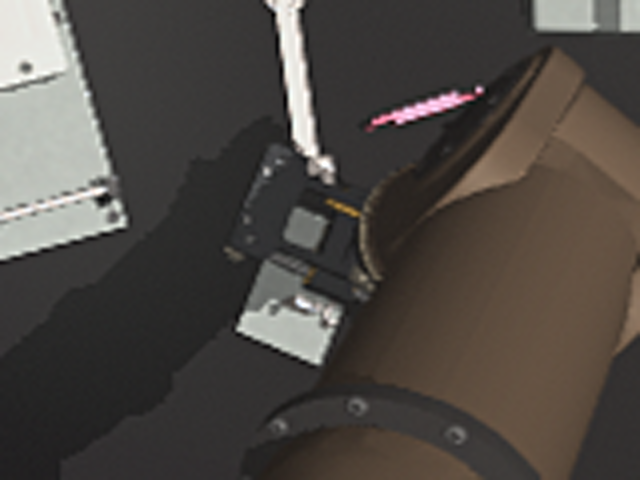

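step_arm:
  series:
    - [[0.0, 0.022, 0.042, 0, 6.5], [0.0, 0.04, 0.076, 0, 13], [0.0, 0.058, 0.11, 0, 19.5], [0.0, 0.076, 0.144, 0, 26], [0.0, 0.094, 0.177, 0, 32.5], [0.0, 0.1065, 0.2, -0.01, 36.5], [0.0, 0.1113, 0.2099, -0.02, 38.9], [0.0, 0.1113, 0.2099, -0.026, 38.9], [0.0, 0.1113, 0.2099, -0.026, 38.9], [0.0, 0.1113, 0.2099, -0.026, 38.9]]

```text
clock: 6.15
position: [0.5957, -0.0712, 0.1194]
ee_rot: [0.444, -3.107, 0.007]
force: [0.1, 1.0, 0.0]
width: 0.106
```

```bash
python3 -c "
from h import *
for n in ['scene','top']:
  t=shot(n,n+'4')
  b=t['im'][:,:,::-1]
  r=b[145:300,200:350] if n=='scene' else b[115:245,280:420]
  cv2.imwrite('pics/%s4z.png'%n,cv2.resize(r,None,fx=4,fy=4,interpolation=cv2.INTER_CUBIC)[:600])
st()
"
```

```text
t 6.25 pos [ 0.5965 -0.0712  0.1205] yaw_y 106.27 tilt [ 0.     -0.0045] F [ 0.6769 -0.6204 -0.8744] T [ 0.086   0.0263 -0.0266] w 0.0094 q [-0.1805  0.5255  0.2991  1.7882 -0.191   0.856   2.0608]
```

View pics/scene4z.png

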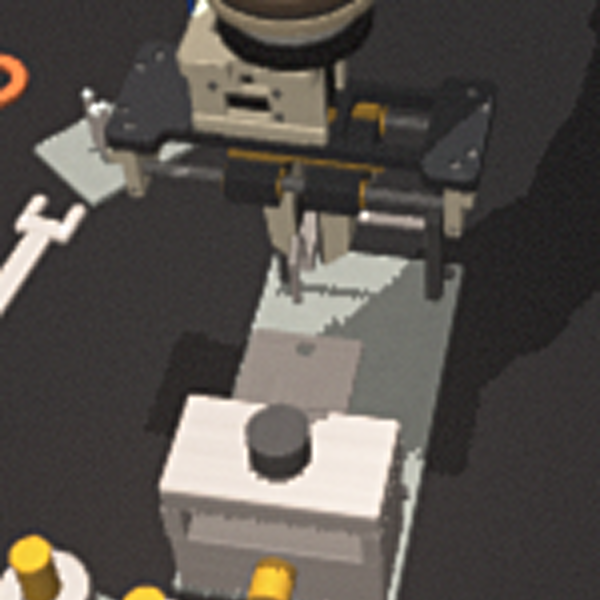

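View pics/top4z.png

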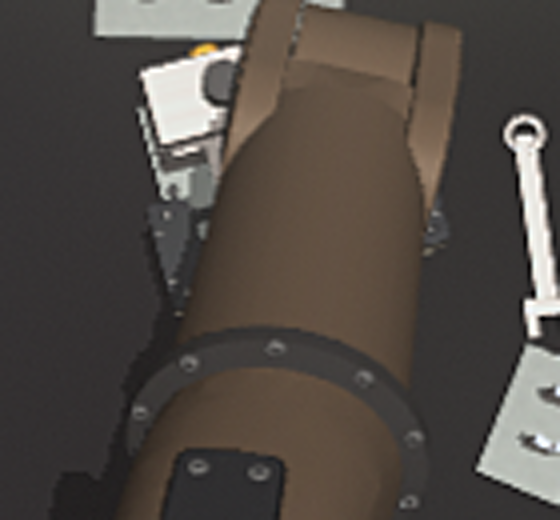

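```bash
python3 -c "
from h import *
t=load('scene4');P=cloud(t)
o=observe();p=o['position'];M=rot(o['ee_rot'])
X=-M[:,0]*1.0; Y=M[:,1]; 
print('hookx',X)
def hk(x,y,z): return p+np.array([0,0,.005])+X*x+Y*y+np.array([0,0,1])*z
for q in [(.042,0,-.0155),(.044,0,-.008),(.044,0,.02),(.044,0,0)]: print(q,hk(*q),proj(t,hk(*q)))
print('hole now',proj(t,[.6392,-.0571,.071]))
im=t['im'][203:236,266:284].astype(int); g=im.mean(2).astype(int); print('cols 266..'); print(g)
print((P[203:224,270:280,2]*1000).round(0)); 
b=t['im'][:,:,::-1][190:245,250:300]
cv2.imwrite('pics/zz.png',cv2.resize(b,None,fx=11,fy=11,interpolation=cv2.INTER_CUBIC))
"
```

```text
hookx [ 0.96    0.2801 -0.0012]
(0.042, 0, -0.0155) [ 0.6368 -0.0595  0.1099] [[274.5685 219.193 ]]
(0.044, 0, -0.008) [ 0.6387 -0.0589  0.1174] [[274.1165 217.6468]]
(0.044, 0, 0.02) [ 0.6387 -0.0589  0.1454] [[273.1842 208.9798]]
(0.044, 0, 0) [ 0.6387 -0.0589  0.1254] [[273.8546 215.2122]]
hole now [[276.1918 231.5875]]
cols 266..
[[ 57  96 127 131 128 130 126 126  92 137 165 174 178  81  91 128 129 129]
 [ 51  79 129 130 128 126 122 162 122  97 151 172 181  84  84 129 129 130]
 [ 51  64 129 133 132 127 121 161 130  82 127 170 151  79  77 127 129 129]
 [ 50  54  87 125 130 128 124 163 130  95 123 171 114  72  75 128 130 128]
 [ 53  47  56  75 109 127 128 159 120  96 117 176  98  70  73 127 129 127]
 [ 51  50  77  75  68  96 133 161 110  97 105 153  93 113  72 121 130 125]
 [ 51  63 136  97  52  61 135 159 109 110 116 134  98 152  75 121 129 128]
 [ 47  72 182 128  55  59 144 159 113 123 127 131 103 181 104 120 145 163]
 [ 49  84 194 133  58  52 112 121 106 128 127 124 109 186 175 166 182 182]
 [ 56 133 192 130  58  49  94 107 113 149 146 141 148 188 192 184 188 186]
 [ 76 200 198 
[... 2125 characters left out ...]
118.   8.]
 [ 23.  25. 143. 143. 120. 118. 120. 119. 118.   9.]
 [ 18.  23. 138. 140. 137.  nan 116. 117.   7.   7.]
 [ 16.  17. 135. 137. 134.   7.   7.   8.   6.   6.]
 [ 12.  14. 132. 133. 133.   8.   9.   7.   7.   8.]
 [  9.  13. 127. 127. 130.   6.   8.   7.   7.   7.]
 [  9.   7.   9. 128. 127.   8.   8.  10.   6.   7.]
 [  5.   9.   6. 123. 123.   8.   9.   5.   9.   8.]
 [  7.   8.   9. 120. 119.   8.   7.   9.   9.   8.]
 [  7.   6.   7. 118. 117. 112.   9.   7.  10.   9.]
 [  9.   8.   9. 109. 110.  10.   6.   9.   5.   7.]
 [  8.   9.   7.   7.   7.  10.   9.   7.   8.   8.]
 [  9.   8.   7.   9.  11.   9.   8.   7.   5.   6.]
 [  9.  10.  10.   5.   7.   9.   5.   8.   6.   9.]]
```

View pics/zz.png

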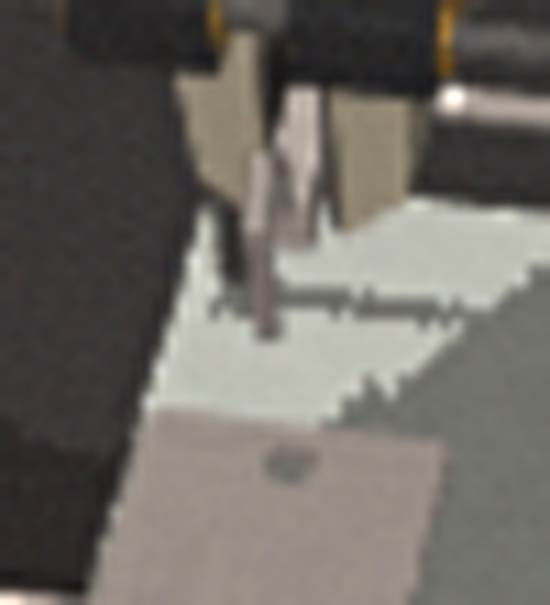

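```bash
python3 -c "
from h import *
t=load('scene4')
for uv in [(273.9,219.6),(274.57,219.19),(273.9,219.2)]: print(plane(t,uv,.1099))
P=cloud(load('scene0'));m=P[229:238,262:285,2];print('plate z scene',np.nanmedian(m))
P=cloud(load('top0'));print('plate z top',np.nanmedian(P[155:163,338:350,2]))
# bar, top0
"
```

```text
[[ 0.6384 -0.0602  0.1099]]
[[ 0.6368 -0.0595  0.1099]]
[[ 0.6374 -0.0608  0.1099]]
plate z scene 0.07145834478768487
plate z top 0.07143735105193727
```

step_arm:
  series:
    - [[0.0, 0, 0.003, -0.01, 0], [0.0, 0, 0.003, -0.022, 0], [0.0, 0, 0.003, -0.031, 0], [0.0, 0, 0.003, -0.031, 0], [0.0, 0, 0.003, -0.031, 0], [0.0, 0, 0.003, -0.031, 0]]

```text
clock: 6.75
position: [0.5965, -0.0683, 0.0894]
ee_rot: [0.444, -3.109, 0.007]
force: [0.6, 0.4, -1.2]
width: 0.103
```

```bash
cat > look.py <<'E'
import sys
from h import *
k=sys.argv[1]
t=shot('scene','s'+k)
b=t['im'][:,:,::-1][190:250,245:305]
cv2.imwrite('pics/zz%s.png'%k,cv2.resize(b,None,fx=10,fy=10,interpolation=cv2.INTER_CUBIC))
st()
o=observe();p=o['position'];M=rot(o['ee_rot']);X=-M[:,0]
for q in [(.042,-.0155),(.044,0),(.044,.02)]:
    w=p+np.array([0,0,.005+q[1]])+X*q[0]; print(q,w,proj(t,w))
E
python3 look.py 5
```

```text
t 6.80 pos [ 0.5968 -0.0683  0.0897] yaw_y 106.26 tilt [ 0.0004 -0.0045] F [ 0.2233 -0.3677 -0.5303] T [ 0.0234  0.0057 -0.0056] w 0.0097 q [-0.1747  0.5642  0.285   1.8129 -0.2062  0.7929  2.0683]
(0.042, -0.0155) [ 0.6371 -0.0566  0.0791] [[276.6321 228.6958]]
(0.044, 0) [ 0.639  -0.056   0.0946] [[275.9647 224.946 ]]
(0.044, 0.02) [ 0.639  -0.056   0.1146] [[275.346  219.0293]]
```

View pics/zz5.png

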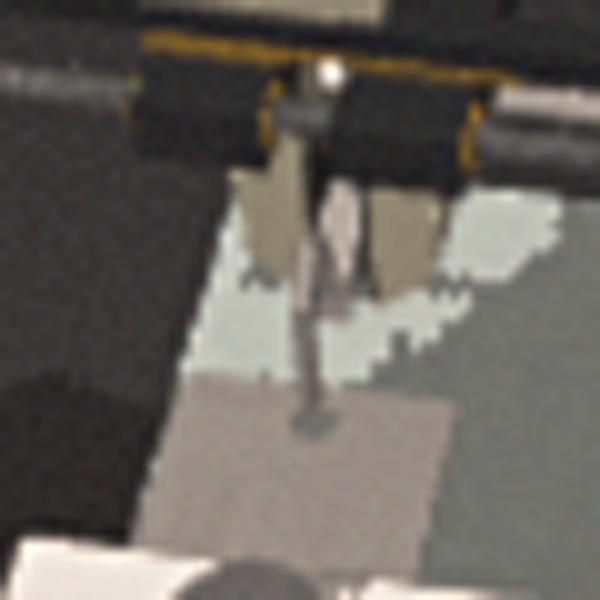

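The wire (column 276) hangs right over the hole (276,232). Now I feel downward gently.

step_arm:
  series:
    - [[0.0, 0, 0, -0.003, 0], [0.0, 0, 0, -0.006, 0], [0.0, 0, 0, -0.009, 0], [0.0, 0, 0, -0.011, 0], [0.0, 0, 0, -0.012, 0], [0.0, 0, 0, -0.012, 0], [0.0, 0, 0, -0.012, 0]]

```text
clock: 7.38
position: [0.5968, -0.0683, 0.0776]
ee_rot: [0.444, -3.11, 0.007]
force: [-0.3, 0.3, 0.0]
width: 0.104
```

```bash
python3 look.py 6
```

```text
t 7.43 pos [ 0.5968 -0.0684  0.0777] yaw_y 106.26 tilt [ 0.0004 -0.0046] F [ 0.1844  0.498  -0.0265] T [ 0.052   0.0282 -0.0184] w 0.0098 q [-0.1703  0.58    0.2792  1.8211 -0.2123  0.769   2.0733]
(0.042, -0.0155) [ 0.6371 -0.0566  0.0672] [[276.965  232.0644]]
(0.044, 0) [ 0.639  -0.056   0.0827] [[276.3088 228.3984]]
(0.044, 0.02) [ 0.639  -0.056   0.1027] [[275.7018 222.597 ]]
```

View pics/zz6.png

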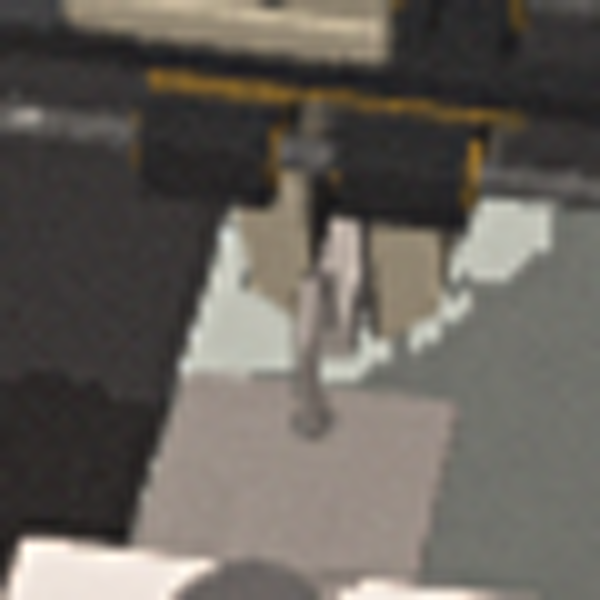

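No push-back with the tip nominally 5 mm below the plate's top, and the picture shows it in the hole (276,231). Going deeper.

step_arm:
  series:
    - [[0.0, 0, 0, -0.002, 0], [0.0, 0, 0, -0.004, 0], [0.0, 0, 0, -0.006, 0], [0.0, 0, 0, -0.007, 0], [0.0, 0, 0, -0.007, 0], [0.0, 0, 0, -0.007, 0]]

```text
clock: 7.93
position: [0.5967, -0.0684, 0.0706]
ee_rot: [0.444, -3.11, 0.007]
force: [-0.4, -0.8, -0.6]
width: 0.104
```

```bash
python3 look.py 7
```

```text
t 7.98 pos [ 0.5968 -0.0684  0.0707] yaw_y 106.26 tilt [ 0.0004 -0.0046] F [-0.6817  0.5225 -0.3709] T [0.0368 0.0048 0.0368] w 0.0093 q [-0.1676  0.5894  0.2757  1.8257 -0.2159  0.7552  2.0762]
(0.042, -0.0155) [ 0.6371 -0.0566  0.0602] [[277.1547 234.0024]]
(0.044, 0) [ 0.639  -0.0561  0.0757] [[276.5049 230.3841]]
(0.044, 0.02) [ 0.639  -0.0561  0.0957] [[275.9046 224.6486]]
```

View pics/zz7.png

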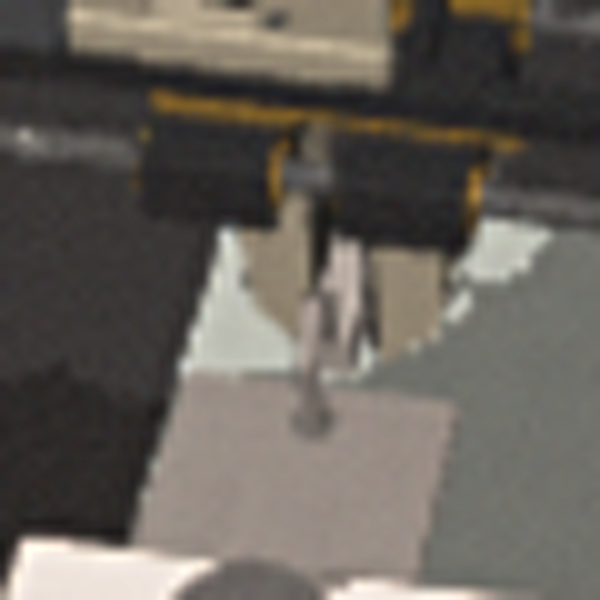

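The hook is through: the wire has sunk further into the hole and there is no force. Before lowering, I'll check the bar post heights against the gripper body.

```bash
python3 -c "
from h import *
for n in ['top0','scene0','scene4','s7']:
  P=cloud(load(n))
  m=(P[...,0]>.50)&(P[...,0]<.58)&(P[...,1]>-.14)&(P[...,1]<-.015)&(P[...,2]>.076)&(P[...,2]<.12)
  q=P[m]; print(n,len(q)); print(np.sort(q[:,2])[-15:]) if len(q) else 0
"
```

```text
top0 39
[0.0796 0.0796 0.0799 0.0801 0.0814 0.0815 0.0816 0.0816 0.0817 0.0819
 0.082  0.0824 0.0828 0.0832 0.084 ]
scene0 46
[0.0797 0.0799 0.0799 0.08   0.0802 0.0802 0.0803 0.0805 0.0806 0.0806
 0.0807 0.0809 0.0812 0.0818 0.0836]
scene4 18
[0.0778 0.079  0.079  0.0793 0.0794 0.0797 0.0799 0.0802 0.0802 0.0803
 0.0806 0.0809 0.0813 0.0813 0.0815]
s7 2
[0.0776 0.0784]
```

step_arm:
  series:
    - [[0.0, 0, 0, -0.004, 0], [0.0, 0, 0, -0.008, 0], [0.0, 0, 0, -0.008, 0], [0.0, 0, 0, -0.008, 0]]

```text
clock: 8.32
position: [0.5965, -0.0683, 0.0622]
ee_rot: [0.444, -3.109, 0.007]
force: [-0.3, -0.4, -0.4]
width: 0.108
```

step_arm:
  series:
    - [[0.0, 0, 0, -0.004, 0], [0.0, 0, 0, -0.008, 0], [0.0, 0, 0, -0.012, 0], [0.0, 0, 0, -0.0142, 0], [0.0, 0, 0, -0.0142, 0], [0.0, 0, 0, -0.0142, 0], [0.0, 0, 0, -0.0142, 0]]

```text
clock: 8.9
position: [0.5966, -0.0684, 0.0481]
ee_rot: [0.444, -3.109, 0.007]
force: [0.3, -0.2, -0.8]
width: 0.103
```

```bash
python3 look.py 8
```

```text
t 8.95 pos [ 0.5966 -0.0684  0.0482] yaw_y 106.26 tilt [-0.0002 -0.0046] F [-0.4221 -0.2422 -0.4682] T [ 0.1055  0.0431 -0.0174] w 0.0093 q [-0.1589  0.6205  0.2639  1.8389 -0.2273  0.7116  2.0854]
(0.042, -0.0155) [ 0.6369 -0.0566  0.0376] [[277.825  240.0312]]
(0.044, 0) [ 0.6388 -0.0561  0.0531] [[277.196  236.5612]]
(0.044, 0.02) [ 0.6388 -0.0561  0.0731] [[276.6179 231.0302]]
```

View pics/zz8.png

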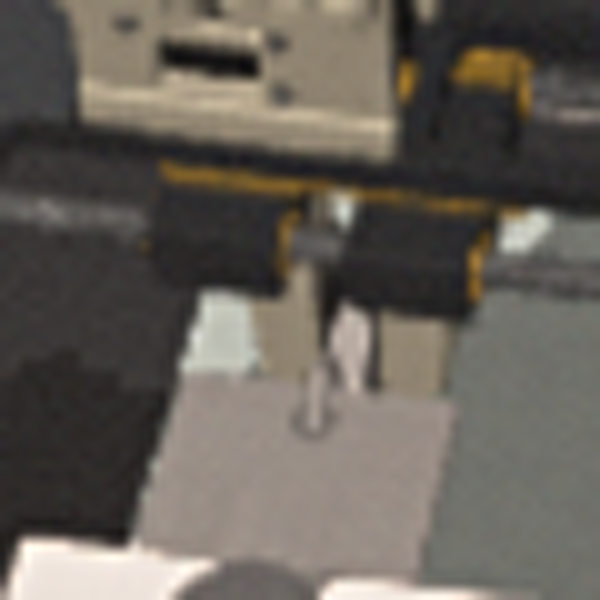

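The wire stands in the hole (276.5,231) and only the bend shows above the plate, with no load. Now I pull a few millimetres to feel for the hole's edge.

step_arm:
  series:
    - [[0.0, -0.001, -0.0003, 0, 0], [0.0, -0.002, -0.0006, 0, 0], [0.0, -0.003, -0.0009, 0, 0], [0.0, -0.004, -0.0012, 0, 0], [0.0, -0.005, -0.0015, 0, 0], [0.0, -0.005, -0.0015, 0, 0]]
  squeeze: 58

```text
clock: 9.45
position: [0.5924, -0.0697, 0.0485]
ee_rot: [-0.444, 3.109, -0.007]
force: [3.5, 0.7, -0.2]
width: 0.106
```

```bash
python3 -c "
from h import *
st()"
```

```text
t 9.45 pos [ 0.5924 -0.0697  0.0485] yaw_y 106.27 tilt [ 0.0016 -0.0045] F [ 3.4885  0.6665 -0.1528] T [ 0.1842 -0.5629  0.0039] w 0.0098 q [-0.1568  0.6143  0.2633  1.8507 -0.227   0.704   2.0888]
```

Contact with the edge: 3.5 N. I'll draw it on in stages.

step_arm:
  series:
    - [[0.0, -0.002, -0.0006, 0, 0], [0.0, -0.004, -0.0012, 0, 0], [0.0, -0.006, -0.0018, 0, 0], [0.0, -0.008, -0.0024, 0, 0], [0.0, -0.01, -0.003, 0, 0], [0.0, -0.012, -0.0036, 0, 0], [0.0, -0.0135, -0.004, 0, 0], [0.0, -0.0135, -0.004, 0, 0], [0.0, -0.0135, -0.004, 0, 0]]

```text
clock: 10.2
position: [0.5795, -0.0736, 0.0488]
ee_rot: [-0.445, 3.108, -0.007]
force: [5.3, 2.3, -1.3]
width: 0.104
```

```bash
python3 look.py 9
```

```text
t 10.25 pos [ 0.5795 -0.0736  0.0488] yaw_y 106.28 tilt [ 0.0031 -0.0044] F [ 6.215   0.0521 -1.42  ] T [ 0.3334 -1.0196 -0.0074] w 0.0093 q [-0.1508  0.5982  0.2618  1.8835 -0.2258  0.6851  2.0976]
(0.042, -0.0155) [ 0.6198 -0.0618  0.0384] [[279.4368 233.694 ]]
(0.044, 0) [ 0.6218 -0.0612  0.0539] [[278.8375 230.1783]]
(0.044, 0.02) [ 0.6218 -0.0612  0.0739] [[278.2926 224.6137]]
```

View pics/zz9.png

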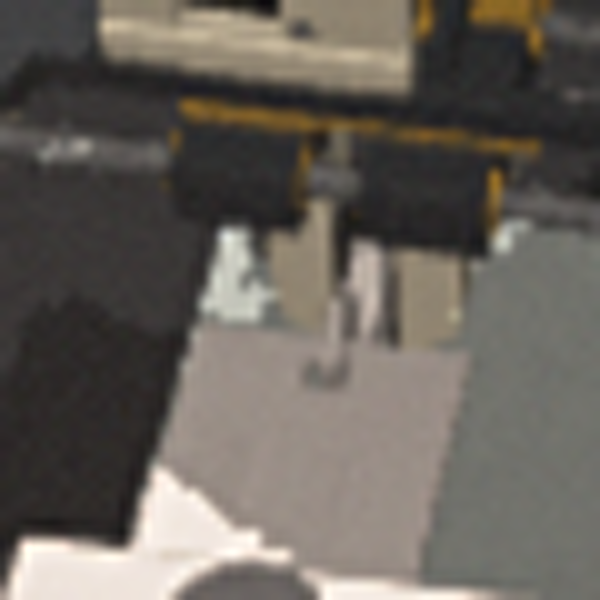

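step_arm:
  series:
    - [[0.0, 0, 0, -0.0015, 0], [0.0, -0.0015, -0.0004, -0.002, 0], [0.0, -0.003, -0.0009, -0.002, 0], [0.0, -0.0045, -0.0013, -0.002, 0], [0.0, -0.006, -0.0018, -0.002, 0], [0.0, -0.0075, -0.0022, -0.002, 0], [0.0, -0.009, -0.0027, -0.002, 0], [0.0, -0.009, -0.0027, -0.002, 0], [0.0, -0.009, -0.0027, -0.002, 0]]

```text
clock: 11.0
position: [0.5723, -0.0759, 0.0476]
ee_rot: [-0.445, 3.104, -0.008]
force: [6.9, 2.3, -0.1]
width: 0.102
```

```bash
python3 look.py 10;python3 -c "
from h import *
for n in ['scene','wrist','top']:
  t=shot(n,n+'10f')
"
```

```text
t 11.05 pos [ 0.5723 -0.0759  0.0476] yaw_y 106.31 tilt [ 0.0068 -0.0042] F [ 7.0665  2.9284 -0.5355] T [ 0.5493 -1.451   0.0194] w 0.0091 q [-0.1457  0.59    0.2594  1.9048 -0.2265  0.6678  2.1047]
(0.042, -0.0155) [ 0.6126 -0.0641  0.0373] [[280.075 231.409]]
(0.044, 0) [ 0.6146 -0.0636  0.0528] [[279.4882 227.8823]]
(0.044, 0.02) [ 0.6146 -0.0636  0.0728] [[278.957  222.3164]]
```

View pics/wrist10f.png

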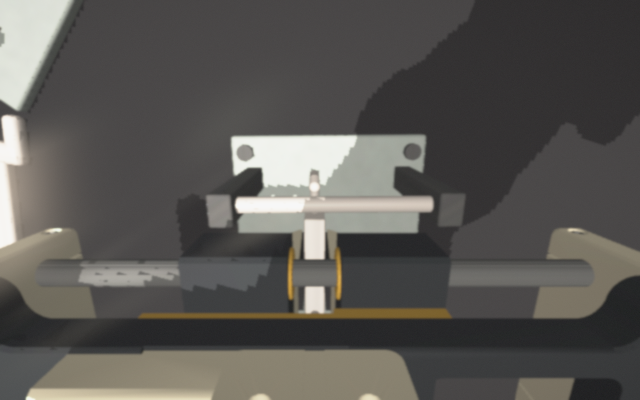

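View pics/zz10.png

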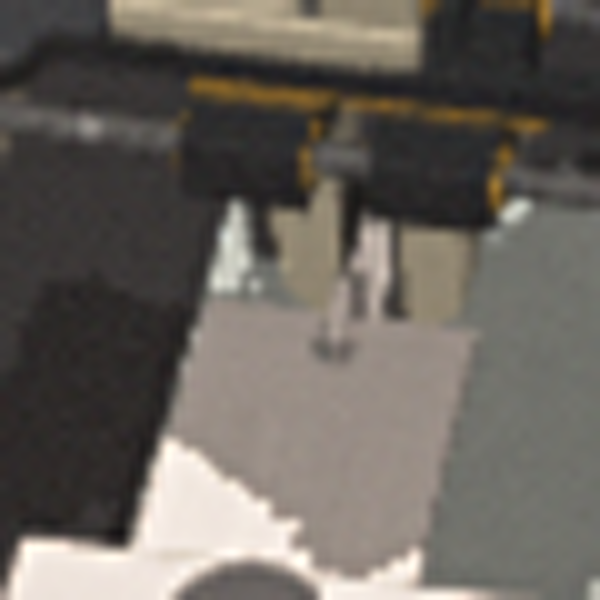

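The wrist view shows the bar (row 204, columns 236–432) and the hook's up end coming out beyond it at (314,172–195). I'll measure how far past it is.

```bash
python3 -c "
from h import *
s=load('wrist10f');P=cloud(s)
print('campos',s['t'])
o=observe();p=o['position'];M=rot(o['ee_rot']);X=-M[:,0];Z=-M[:,2]
def hk(x,z): return p+Z*(.005+z)+X*x
for q in [(-.042,.0115),(-.044,.003),(-.0465,-.01),(-.0395,.0115),(-.0445,.0115)]: print(q,hk(*q),proj(s,hk(*q)))
b=s['im'][:,:,::-1][150:230,270:360]; cv2.imwrite('pics/wz.png',cv2.resize(b,None,fx=7,fy=7,interpolation=cv2.INTER_CUBIC))
c=314
for v in range(166,222,2): print(v,P[v,314]*1000,P[v,280]*1000)
"
```

```text
campos [ 0.5042 -0.0938  0.1902]
(-0.042, 0.0115) [ 0.5319 -0.0876  0.0639] [[311.627  187.7279]]
(-0.044, 0.003) [ 0.53   -0.0882  0.0554] [[311.7648 179.6213]]
(-0.0465, -0.01) [ 0.5277 -0.089   0.0423] [[311.9498 169.9419]]
(-0.0395, 0.0115) [ 0.5343 -0.0869  0.0639] [[311.6384 193.2634]]
(-0.0445, 0.0115) [ 0.5295 -0.0883  0.0638] [[311.6155 182.1366]]
166 [530.6698 -87.2602   6.6183] [ 536.4323 -107.5932    7.9778]
168 [531.8374 -86.9167   6.8878] [ 537.6793 -107.2931    7.7804]
170 [527.4101 -87.9832  42.7056] [ 538.9113 -106.9828    7.6993]
172 [527.502  -87.9217  48.1065] [ 540.2972 -106.7241    6.8644]
174 [527.1859 -87.9669  55.4973] [ 541.5813 -106.4218    6.6064]
176 [527.8696 -87.759   56.714 ] [ 542.8129 -106.0983    6.6356]
178 [528.494  -87.5668  58.1823] [ 544.1799 -105.813     6.0602]
180 [528.9675 -87.4143  60.355 ] [ 545.2931 -105.4492    6.6732]
182 [529.6052 -87.2199  61.5646] [ 546.5624 -105.1291    6.5936]
184 [530.4079 -86.9828  61.9019] [ 547.8046 -104.7992    6.6521]
186 [531.2321 -86.7401  62.131 ] [ 548.9201 -104.4375    7.2442]
188 [532.2156 -86.4554  61
[... 342 characters left out ...]
-99.4655  70.6942]
200 [535.2813 -85.502   70.3742] [538.9868 -99.2076  71.5562]
202 [535.8901 -85.3183  71.2398] [539.939  -99.006   71.1798]
204 [536.2308 -85.207   73.0529] [540.3095 -98.7222  72.7233]
206 [537.3828 -84.8772  71.8934] [541.4398 -98.5417  71.7912]
208 [538.0416 -84.6804  72.5166] [542.3101 -98.3244  71.7185]
210 [538.8152 -84.4526  72.7311] [543.0292 -98.089   72.1184]
212 [540.5321 -83.9687  69.8207] [543.9086 -97.8708  72.0337]
214 [546.9982 -82.1922  51.685 ] [567.0019 -99.7384   7.25  ]
216 [546.9532 -82.1843  54.9775] [568.262  -99.3874   7.4445]
218 [546.7743 -82.2138  58.5489] [569.6904 -99.049    7.1747]
220 [547.2622 -82.0619  59.9583] [571.3139 -98.7218   6.3952]
```

View pics/wz.png

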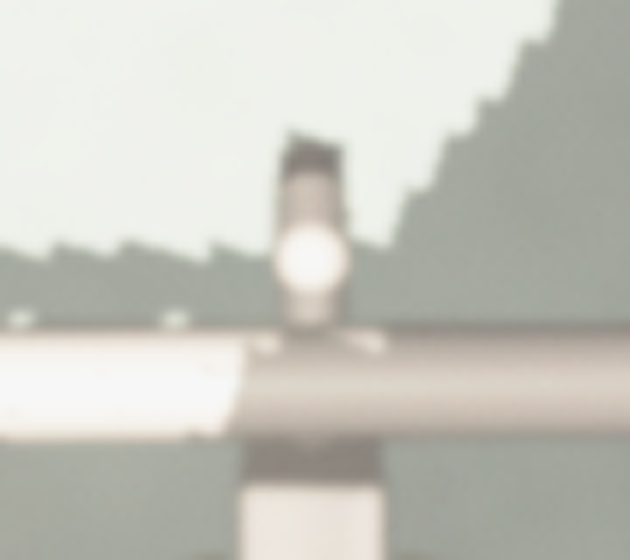

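step_arm:
  series:
    - [[0.0, -0.0015, -0.0004, 0, 0], [0.0, -0.003, -0.0009, 0, 0], [0.0, -0.0045, -0.0013, 0, 0], [0.0, -0.005, -0.0015, 0, 0], [0.0, -0.005, -0.0015, 0, 0], [0.0, -0.005, -0.0015, 0, 0]]

```text
clock: 11.7
position: [0.5693, -0.0769, 0.0483]
ee_rot: [-0.445, 3.1, -0.008]
force: [9.3, 3.5, -1.1]
width: 0.106
```

```bash
cat > lw.py <<'E'
import sys
from h import *
k=sys.argv[1]
s=shot('wrist','w'+k);P=cloud(s); st()
b=s['im'][:,:,::-1][150:230,270:360]; cv2.imwrite('pics/wz%s.png'%k,cv2.resize(b,None,fx=7,fy=7,interpolation=cv2.INTER_CUBIC))
for v in range(164,222,2): print(v,P[v,314]*1000)
E
python3 lw.py 11
```

```text
t 11.75 pos [ 0.5693 -0.0769  0.0483] yaw_y 106.35 tilt [ 0.0106 -0.0039] F [ 8.425   2.4556 -1.0265] T [ 0.5938 -1.4855  0.0227] w 0.0094 q [-0.1435  0.5839  0.2583  1.915  -0.2266  0.6597  2.1082]
164 [526.6592 -88.6103   6.8761]
166 [527.9355 -88.2393   6.4037]
168 [528.991  -87.9221   7.4261]
170 [524.5334 -88.9735  42.5472]
172 [524.4062 -88.9626  49.1534]
174 [524.349  -88.9376  54.8753]
176 [524.8976 -88.7622  56.8555]
178 [525.2802 -88.6299  59.595 ]
180 [525.9471 -88.4261  60.7027]
182 [526.5405 -88.2417  62.1171]
184 [527.3726 -87.9961  62.3093]
186 [527.985  -87.8075  63.5257]
188 [528.7047 -87.5914  64.1984]
190 [529.8478 -87.2648  62.9957]
192 [536.6117 -85.4623  38.0361]
194 [537.6083 -85.1681  38.2769]
196 [538.448  -84.9154  39.1489]
198 [539.1991 -84.6863  40.3343]
200 [539.7204 -84.5187  42.344 ]
202 [540.3916 -84.3117  43.7098]
204 [534.4865 -85.8619  68.7082]
206 [534.7666 -85.7648  70.7535]
208 [535.1562 -85.6389  72.335 ]
210 [536.0508 -85.3776  72.1628]
212 [536.6328 -85.2005  73.0305]
214 [537.7947 -84.867   72.0175]
216 [538.4626 -84.6667  72.6015]
218 [539.6229 -84.3331  71.6672]
220 [544.7074 -82.9332  59.0677]
```

View pics/wz11.png

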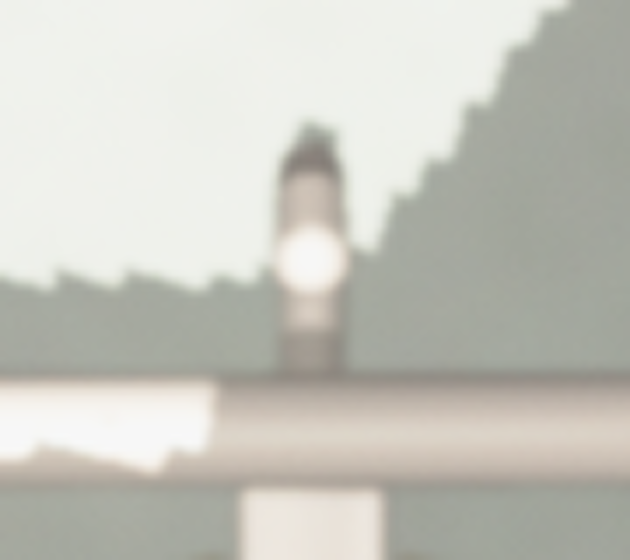

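The tip's inner edge is now about 3 mm clear behind the bar. I raise the hook, keeping the pull on.

step_arm:
  series:
    - [[0.0, -0.0022, -0.0007, 0.001, 0], [0.0, -0.0022, -0.0007, 0.003, 0], [0.0, -0.0022, -0.0007, 0.005, 0], [0.0, -0.0022, -0.0007, 0.007, 0], [0.0, -0.0022, -0.0007, 0.009, 0], [0.0, -0.0022, -0.0007, 0.011, 0], [0.0, -0.0022, -0.0007, 0.011, 0]]

```text
clock: 12.33
position: [0.5689, -0.0772, 0.06]
ee_rot: [-0.446, 3.096, -0.009]
force: [8.2, 2.4, 0.3]
width: 0.101
```

```bash
python3 lw.py 12
```

```text
t 12.38 pos [ 0.5692 -0.0772  0.0601] yaw_y 106.38 tilt [ 0.0148 -0.0038] F [7.7963 2.5014 1.1594] T [ 0.6161 -1.7492  0.0354] w 0.0094 q [-0.1479  0.5644  0.2645  1.9121 -0.2206  0.6777  2.1046]
164 [528.0491 -88.5529   7.2657]
166 [529.3901 -88.1619   6.8648]
168 [530.6255 -87.796    7.1934]
170 [524.1353 -89.3153  54.3214]
172 [523.802  -89.3501  61.9796]
174 [523.9463 -89.2711  66.409 ]
176 [524.3872 -89.1206  68.9344]
178 [525.0019 -88.9278  70.3944]
180 [525.5966 -88.7407  71.873 ]
182 [526.313  -88.5235  72.678 ]
184 [527.0544 -88.3001  73.3285]
186 [527.607  -88.1253  74.8164]
188 [528.366  -87.8981  75.3147]
190 [529.6834 -87.5266  73.3976]
192 [536.0154 -85.8524  50.6697]
194 [536.9331 -85.5782  51.2007]
196 [537.9939 -85.2667  51.1538]
198 [534.1599 -86.239   69.9233]
200 [534.6292 -86.087   71.6309]
202 [535.719  -85.7717  71.0024]
204 [536.2126 -85.6139  72.5361]
206 [537.0605 -85.3626  72.7793]
208 [538.0357 -85.0774  72.592 ]
210 [539.0463 -84.7826  72.3085]
212 [543.0879 -83.6771  62.271 ]
214 [543.6565 -83.4986  63.6507]
216 [543.3978 -83.5426  67.5314]
218 [543.508  -83.4886  70.1415]
220 [544.2232 -83.2724  70.8659]
```

View pics/wz12.png

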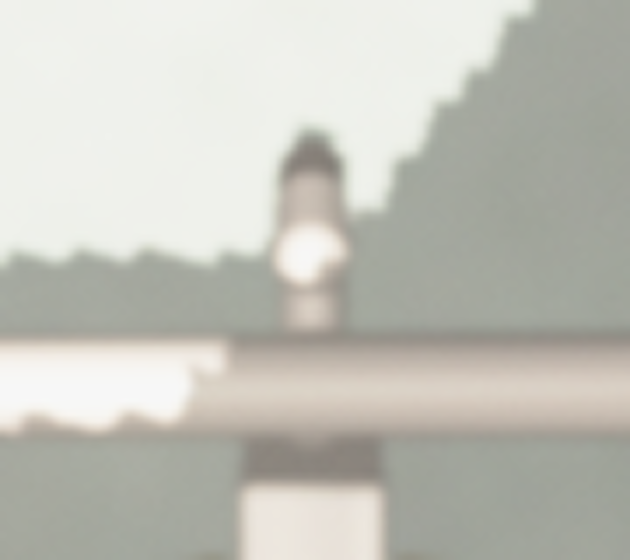

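step_arm:
  series:
    - [[0.0, -0.0018, -0.0005, 0.002, 0], [0.0, -0.0018, -0.0005, 0.004, 0], [0.0, -0.0018, -0.0005, 0.0055, 0], [0.0, -0.0018, -0.0005, 0.0055, 0], [0.0, 0, 0, 0.0055, 0], [0.0, 0.002, 0.0006, 0.0055, 0], [0.0, 0.003, 0.0009, 0.0055, 0], [0.0, 0.003, 0.0009, 0.0055, 0]]

```text
clock: 13.05
position: [0.5733, -0.0758, 0.0657]
ee_rot: [-0.446, 3.093, -0.009]
force: [7.5, 2.6, -5.7]
width: 0.104
```

```bash
python3 lw.py 13
```

```text
t 13.10 pos [ 0.5733 -0.0758  0.0657] yaw_y 106.41 tilt [ 0.0169 -0.0036] F [ 8.1503  2.9431 -4.8341] T [ 0.4118 -1.4896 -0.0195] w 0.0094 q [-0.1521  0.5603  0.2673  1.9006 -0.2182  0.6913  2.1   ]
164 [533.4761 -86.9833   6.9665]
166 [534.7071 -86.6155   7.5354]
168 [536.0533 -86.2202   7.3737]
170 [528.2632 -88.0354  61.7302]
172 [528.3503 -87.9649  66.7931]
174 [528.5081 -87.8803  71.1126]
176 [528.9401 -87.7302  73.6815]
178 [529.4515 -87.5619  75.6825]
180 [529.8368 -87.4261  78.1932]
182 [530.5076 -87.2197  79.1837]
184 [531.0394 -87.0489  80.774 ]
186 [532.0022 -86.7691  80.3368]
188 [532.9605 -86.49    79.9595]
190 [533.6525 -86.2791  80.7503]
192 [536.5652 -85.4951  72.342 ]
194 [537.4072 -85.2436  72.7259]
196 [538.6521 -84.8873  71.5297]
198 [539.5442 -84.6224  71.7519]
200 [543.8653 -83.4593  59.281 ]
202 [544.8412 -83.1695  59.5272]
204 [545.2659 -83.025   61.7147]
206 [545.846  -82.8403  63.276 ]
208 [546.3279 -82.6821  65.1055]
210 [547.0373 -82.4641  66.1181]
212 [547.6189 -82.2804  67.5055]
214 [548.0233 -82.1445  69.397 ]
216 [547.9602 -82.1344  72.6454]
218 [547.7442 -82.1665  76.222 ]
220 [548.2299 -82.0111  77.604 ]
```

View pics/wz13.png

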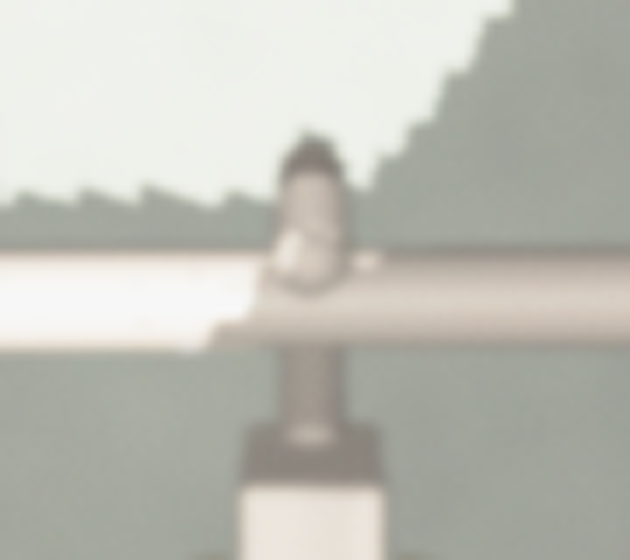

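The tip (312,184) is up behind the bar and above it. Now I ease forward until the bar takes the load.

step_arm:
  series:
    - [[0.0, 0.0005, 0.0001, 0, 0], [0.0, 0.001, 0.0003, 0, 0], [0.0, 0.0015, 0.0004, 0, 0], [0.0, 0.0015, 0.0004, 0, 0], [0.0, 0.0015, 0.0004, 0, 0]]

```text
clock: 13.52
position: [0.5747, -0.0754, 0.0656]
ee_rot: [-0.446, 3.093, -0.009]
force: [4.2, 1.6, -4.2]
width: 0.106
```

```bash
python3 lw.py 14|egrep '^(t|17|18|19)'; python3 look.py 14
```

```text
t 13.57 pos [ 0.5747 -0.0754  0.0656] yaw_y 106.42 tilt [ 0.0169 -0.0036] F [ 5.0646  1.2642 -4.0277] T [ 0.2036 -0.7491  0.0173] w 0.0095 q [-0.1527  0.5622  0.2673  1.8972 -0.2185  0.6929  2.0992]
170 [529.7833 -87.5906  60.7338]
172 [529.8745 -87.519   65.8071]
174 [529.5828 -87.5447  72.6415]
176 [530.3854 -87.3035  73.1769]
178 [530.5745 -87.2154  76.849 ]
180 [531.4013 -86.9694  77.1214]
182 [531.8411 -86.821   79.2533]
184 [532.6427 -86.5819  79.5812]
186 [533.3217 -86.374   80.4568]
188 [534.2697 -86.0977  80.1173]
190 [535.0058 -85.8755  80.712 ]
192 [537.6705 -85.1553  73.3235]
194 [538.8416 -84.8188  72.3552]
196 [540.4914 -84.357   69.5843]
198 [544.3716 -83.3113  58.4955]
t 13.62 pos [ 0.5747 -0.0754  0.0656] yaw_y 106.41 tilt [ 0.0168 -0.0036] F [ 5.0202  0.8862 -5.1845] T [ 0.2283 -0.7431 -0.0108] w 0.0094 q [-0.1527  0.5621  0.2673  1.8973 -0.2185  0.6929  2.0992]
(0.042, -0.0155) [ 0.615  -0.0635  0.0557] [[279.3488 227.2307]]
(0.044, 0) [ 0.6169 -0.0629  0.0712] [[278.7437 223.5841]]
(0.044, 0.02) [ 0.6169 -0.0629  0.0912] [[278.1917 217.857 ]]
```

View pics/wz14.png

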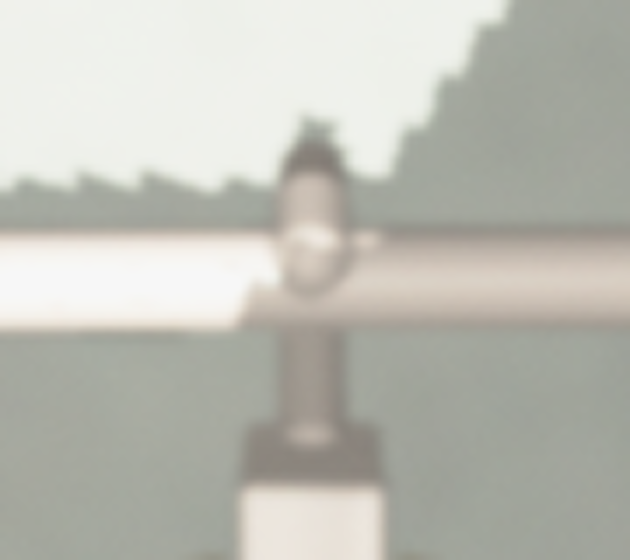

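View pics/zz14.png

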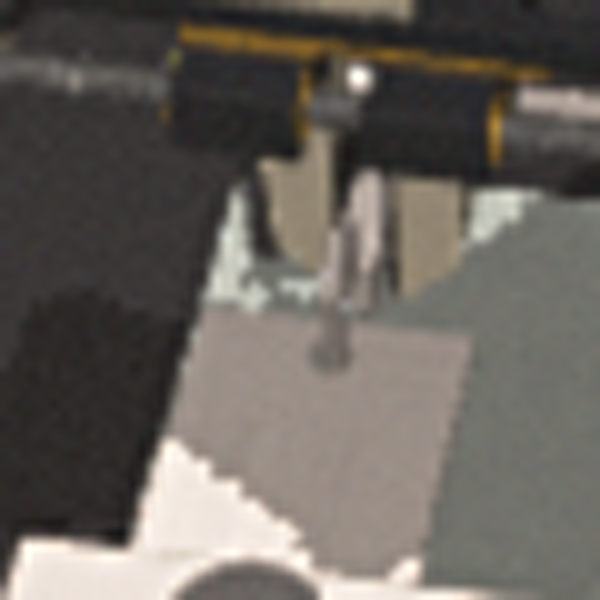

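step_arm:
  series:
    - [[0.0, 0.0005, 0.0001, -0.0003, 0], [0.0, 0.001, 0.0003, -0.0005, 0], [0.0, 0.001, 0.0003, -0.0005, 0], [0.0, 0.001, 0.0003, -0.0005, 0]]

```text
clock: 13.95
position: [0.575, -0.0754, 0.0649]
ee_rot: [-0.446, 3.095, -0.009]
force: [0.1, -0.2, -1.1]
width: 0.102
```

```bash
python3 -c "
from h import *
st()"
```

```text
t 13.95 pos [ 0.575  -0.0754  0.0649] yaw_y 106.40 tilt [ 0.0155 -0.0037] F [ 0.1051 -0.2264 -1.1009] T [-0.0311  0.1606 -0.0374] w 0.0094 q [-0.1528  0.564   0.2674  1.8959 -0.2187  0.6938  2.0988]
```

The tool force is about zero, so the bar carries the hook. I release it and look.

step_arm:
  series:
    - [[0.03, 0, 0, 0, 0], [0.03, 0, 0, 0, 0], [0.03, 0, 0, 0, 0], [0.05, 0, 0, 0, 0], [0.05, 0, 0, 0, 0], [0.05, 0, 0, 0, 0]]

```text
clock: 14.45
position: [0.5749, -0.0754, 0.0649]
ee_rot: [-0.446, 3.095, -0.009]
force: [0.2, -0.1, -0.9]
width: 0.49
```

```bash
python3 lw.py 15|egrep '^(t|17|18|19)'; python3 look.py 15
```

```text
t 14.50 pos [ 0.575  -0.0753  0.065 ] yaw_y 106.40 tilt [ 0.0156 -0.0037] F [-0.2744  0.0447 -0.2288] T [0.0592 0.0139 0.0278] w 0.0477 q [-0.1527  0.5639  0.2674  1.8959 -0.2187  0.6939  2.0987]
170 [529.771  -87.585   61.5986]
172 [529.7883 -87.5333  67.0818]
174 [530.0519 -87.424   70.8075]
176 [530.4312 -87.2881  73.6634]
178 [530.9449 -87.1201  75.6423]
180 [531.6128 -86.9143  76.7333]
182 [532.0832 -86.7589  78.7245]
184 [532.8909 -86.5186  79.0241]
186 [533.6992 -86.2782  79.3172]
188 [534.5458 -86.028   79.4385]
190 [535.2527 -85.8138  80.1643]
192 [536.4776 -85.4656  78.7115]
194 [539.0612 -84.7633  71.8697]
196 [540.0996 -84.461   71.4809]
198 [544.5507 -83.2648  58.086 ]
t 14.55 pos [ 0.575  -0.0753  0.065 ] yaw_y 106.40 tilt [ 0.0156 -0.0037] F [ 0.0497 -0.0605 -1.0682] T [ 0.0669  0.0039 -0.0538] w 0.0489 q [-0.1528  0.5639  0.2674  1.8959 -0.2187  0.6938  2.0988]
(0.042, -0.0155) [ 0.6153 -0.0635  0.055 ] [[279.3209 227.5118]]
(0.044, 0) [ 0.6172 -0.0629  0.0706] [[278.7154 223.8709]]
(0.044, 0.02) [ 0.6172 -0.0629  0.0906] [[278.1632 218.1503]]
```

View pics/w15.png

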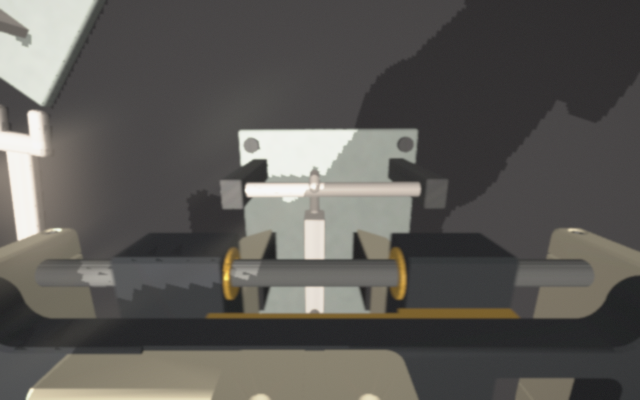

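View pics/zz15.png

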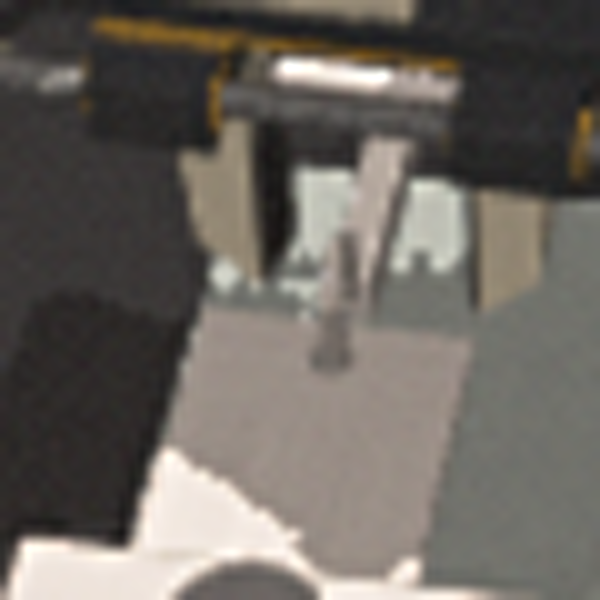

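The released hook stays hitched: the wrist view has its up end over the bar at (314,185) and the scene view has its wire in the hole at (278,226), with both jaws clear. I retract straight up.

step_arm:
  series:
    - [[0.05, 0, 0, 0.01, 0], [0.05, 0, 0, 0.025, 0], [0.05, 0, 0, 0.045, 0], [0.05, 0, 0, 0.075, 0], [0.05, 0, 0, 0.11, 0], [0.05, 0, 0, 0.14, 0], [0.05, -0.04, 0, 0.16, 0], [0.05, -0.08, 0, 0.16, 0], [0.05, -0.12, 0, 0.16, 0], [0.05, -0.15, 0, 0.16, 0], [0.05, -0.15, 0, 0.16, 0], [0.05, -0.15, 0, 0.16, 0]]

```text
clock: 15.55
position: [0.4237, -0.0754, 0.2259]
ee_rot: [-0.445, 3.093, -0.008]
force: [0.8, 0.9, 0.2]
width: 0.542
```

```bash
python3 -c "
from h import *
for n in ['scene','top']:
  t=shot(n,n+'16'); b=t['im'][:,:,::-1]
  r=b[145:300,200:350] if n=='scene' else b[115:245,280:420]
  cv2.imwrite('pics/%s16z.png'%n,cv2.resize(r,None,fx=3.8,fy=3.8,interpolation=cv2.INTER_CUBIC))
st()
P=cloud(t);
"
```

```text
t 15.65 pos [ 0.4259 -0.0753  0.2258] yaw_y 106.40 tilt [ 0.0175 -0.0035] F [-0.1234 -0.2983 -0.3884] T [ 0.0499  0.0178 -0.0494] w 0.0500 q [-0.2562  0.117   0.3409  2.0693 -0.0456  0.9447  1.9657]
```

View pics/scene16z.png

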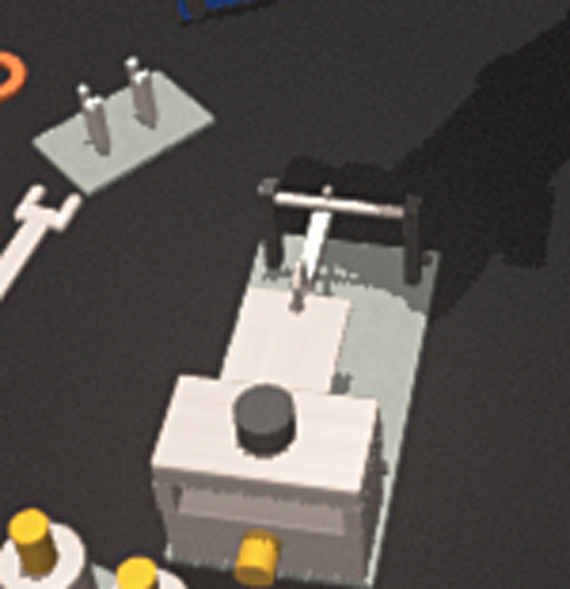

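View pics/top16z.png

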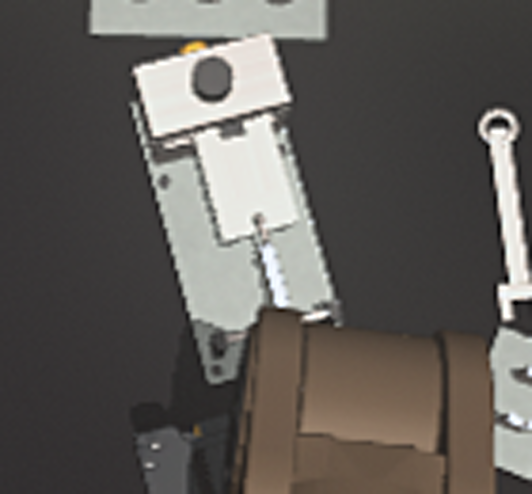

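Both views show the hook alone, stretched from the bar to the plate's hole. One numeric check of its level and the plate's draw, then I hand in.

```bash
python3 -c "
from h import *
a=np.radians(16.5);X=np.array([np.cos(a),np.sin(a)])
for n in ['scene0','scene16']:
  P=cloud(load(n)); q=P[(P[...,2]>.066)&(P[...,2]<.0755)&(P[...,0]>.58)&(P[...,0]<.69)&(P[...,1]>-.1)&(P[...,1]<-.02)]
  print(n,'plate end along',np.percentile(q[:,:2]@X,1))
P=cloud(load('scene16'))
q=P[(P[...,2]>.05)&(P[...,2]<.12)&(P[...,0]>.545)&(P[...,0]<.6)&(P[...,1]>-.1)&(P[...,1]<-.06)]
s=q[:,:2]@X
for lo in np.arange(s.min(),s.max(),.008):
  m=(s>=lo)&(s<lo+.008); print(round(lo,3),m.sum(),np.percentile(q[m,2],90) if m.sum() else '')
for k in (1,2): 
  pass
im1=load('scene16')['im'].astype(int); t=shot('scene','s17'); print('motion',abs(im1-t['im'].astype(int))[180:235,255:300].max())
"
```

```text
scene0 plate end along 0.5875614115027925
scene16 plate end along 0.5465165882366281
0.495 6 0.0735902597738134
0.503 8 0.07770363341421183
0.511 13 0.07693661078797534
0.519 18 0.07767327120928644
0.527 15 0.07809250866979008
0.535 13 0.07767456585025853
0.543 13 0.07751435045430322
0.551 8 0.07720088288204037
motion 95
```

```bash
python3 -c "
from h import *
a=load('scene16')['im'].astype(int);b=load('s17')['im'].astype(int)
d=abs(a-b).max(2)[150:240,240:320]; v,u=np.nonzero(d>25); print(list(zip(u+240,v+150))[:30])
t=shot('scene','s18'); d=abs(b-t['im'].astype(int)).max(2)[150:240,240:320]; v,u=np.nonzero(d>25); print(list(zip(u+240,v+150))[:30])
# hole/plate row: plate end edge column profile away from hook
P=cloud(t)
X=np.array([np.cos(.288),np.sin(.288)])
q=P[(P[...,2]>.068)&(P[...,2]<.0745)&(P[...,0]>.58)&(P[...,0]<.69)&(P[...,1]<-.0)]; Y=np.array([-X[1],X[0]])
for n,f in (('0','scene0'),('18','s18')):
  P=cloud(load(f)); q=P[(P[...,2]>.068)&(P[...,2]<.0745)&(P[...,0]>.57)&(P[...,0]<.69)&(P[...,1]<0)][:,:2]
  l=q@Y; print(n,[round(np.min((q@X)[(l>-.2205-.004+k)&(l<-.2205+.004+k)],initial=9),4) for k in (-.03,-.02,-.01,0,.01)], l.min(),l.max())
"
```

```text
[(np.int64(294), np.int64(198)), (np.int64(295), np.int64(198)), (np.int64(296), np.int64(199)), (np.int64(297), np.int64(199)), (np.int64(298), np.int64(199)), (np.int64(297), np.int64(200)), (np.int64(298), np.int64(200)), (np.int64(299), np.int64(200)), (np.int64(285), np.int64(215)), (np.int64(288), np.int64(215)), (np.int64(289), np.int64(215)), (np.int64(289), np.int64(216)), (np.int64(290), np.int64(216)), (np.int64(292), np.int64(217)), (np.int64(293), np.int64(217)), (np.int64(301), np.int64(221)), (np.int64(301), np.int64(222)), (np.int64(302), np.int64(222)), (np.int64(304), np.int64(223)), (np.int64(305), np.int64(223)), (np.int64(306), np.int64(225)), (np.int64(306), np.int64(226)), (np.int64(307), np.int64(226)), (np.int64(309), np.int64(227)), (np.int64(310), np.int64(227))]
[(np.int64(285), np.int64(216)), (np.int64(299), np.int64(221)), (np.int64(300), np.int64(221)), (np.int64(306), np.int64(224)), (np.int64(311), np.int64(228))]
0 [np.float64(0.5883), np.float64(0.5873), np.float64(0.5872), np.float64(0.5873), np.float64(0.5872)] -0.2684211013868189 -0.20563294549238723
18 [np.float64(0.57), np.float64(0.5384), np.float64(0.5344), np.float64(0.5694), np.float64(0.5697)] -0.2681511970345893 -0.20569477588737126
```

The changed pixels lie only on shadow edges, so the hook is still. The plate is about 18 mm out and the hook's level is about 70 mm. Handing in.

```bash
python3 -c "
from h import *
print(arm.sign_off()); st()"
```

```text
the job is handed in; nothing more can be done
None
the job is handed in; nothing more can be done
```

The S-hook now holds the vent open on its own, from the plate's hole to the anchor bar. I handed the job in at about 15.8 s; no verdict is reported.

**What I did:** I lifted the hook out of its stand and put its down end through the hole on the first try, feeling no push-back. I then drew the plate about 26 mm out with roughly 9 N, brought the up end up behind the bar and eased forward until the tool force was about zero. After opening the gripper I backed off upward to well clear of everything.

**Last checks:**
- **Plate:** about 18 mm out, measured at its end edge in the scene camera (allowed 14–26 mm).
- **Hook level:** the grip lies level, with its centre at about 70 mm above the bench.
- **Up end:** it stands behind the bar in the wrist view after release. I judged its exact x position by eye, not by measurement.
- **Stillness:** between successive pictures only shadow edges changed.
- **Other objects:** nothing else appeared moved in the views around the vent. I did not measure the bystanders individually.

**What disagreed or went wrong:**
- The two fixed cameras differed by about 5 mm in x on the stand and vent base, but by only 1 mm on the hole.
- My first approach to the hook was off by about 5 mm along it and 8 mm in height. I corrected that before closing the fingers on it.
- A first automatic reading of the drawn plate's end gave about 41 mm because the hook was counted in. Repeating it beside the hook gave the 18 mm.

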